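Pack the tasting tray from the tin rack and hooks

ROBOT

A 6-joint arm with a two-finger parallel gripper is mounted at the origin on the work surface. World frame = base frame: x ahead of the robot, y to its left, z up, the work surface at z = 0. Lengths are in m, angles in rad, forces in N, time in s.
With the tool pointing down it reaches from about 0.325 to 0.9 m from the base axis. Payload 6.1 kg.
Tool frame: the origin (TCP) lies between the finger pads; the fingertips stand 8 mm ahead of it and the grasp point (between the pads) lies 11 mm behind it; z points along the fingers, y is the line along which they close (so a half turn about z gives the same grasp; the last joint's range is limited). The gripper opens to 85 mm and grips with 20 to 120 N. Pads are 22 mm wide; open, the fingers measure 114 mm over their backs; the gripper's body (76 mm by 85 mm) begins 54 mm behind the grasp point. The pads swing forward as they close: fully open they stand 13 mm farther back than shut.
Start: joints at [1.147, 0.22, 1.526, -0, 1.395, -0.126], TCP at [0.183, 0.597, 0.207] pointing down, gripper open.
Joint ranges: [-2.98, 2.98], [-0.91, 2.08], [0.09, 2.57], [-1.24, 4.39], [0.2, 2.65], [-2.68, 2.68]. Speed limits (rad/s): [2.57, 2.57, 3.01, 3.14, 3.14, 3.14].

INTERFACE

Orientations are given as [roll, pitch, yaw] about the fixed x, y, z axes, in that order (R = Rz(yaw) Ry(pitch) Rx(roll)).
In Python, from rig import r, imaging, finder gives the robot as it stands.
- The arm moves only by the tool jog_arm, never from a script. Its argument "steps" is a list of rows, each an object of numbers: "dx", "dy", "dz": the shift along the world's x, y, z in mm; "twist": the turn about the world's z in degrees. A call has exactly 5 rows; each row is the pose to reach, as a shift and turn from the pose commanded when the call began; what a row does not reach only later rows make up. A row lasts 1/12 s, in which the tool goes at most 41.7 mm and 7.16 degrees, less where a joint would pass 70% of its speed; a pose out of reach is approached as far as the arm can. A call with a gripper value outside its range is refused whole. "grip" is the closure in counts, from 0 (fully open) to 255 (shut), set as the call begins (left out, the last holds). The fingers move at their own pace and stop on an object; "force" is the grip in N (left out, the last holds). Time passes only in rows, so rows that repeat a pose let the fingers close, or fill a call up. It gives the time, the measured TCP pose, the force, the opening and the grip force at its end, in the units of the state.
- r.observe(): the state, without advancing time (a new reading comes with each control period).
- imaging.grab_frame(name): name is "scene" or "top"; returns (picture, depth): 420x560x3 uint8, red, green, blue; 420x560 float32, m along the optical axis (not along the pixel's ray), 0 where there is no reading.
- imaging.camera_params(name): a dict with "fx", "fy", "cx", "cy" (pixels), "rvec" (rotation vector, rad) and "tvec" (3), from world to camera coordinates, as OpenCV has them. Camera axes: x right, y down, z forward; pixel columns grow to the right and rows downward; lengths in m; the calibration is good to about 2 mm. A picture is of the moment at which its call begins. camera_params takes no time and is no camera call.
- r.close_job(): hands the job in; it is judged then, once.
Trained networks look in the newest picture that a camera, given by its name, has taken for a name from the list of things; names that differ only in an ending like _2 or _b are one class to them, and where a whole thing is asked for, a point or a joint stands for the part that bears it (a point fixed in the world has none). Each returns a list of dicts, best first, with "score" (0 to 1); they miss things now and then, are a little off and sometimes report something else, mostly with a low value. They report only what shows in the picture. A call takes as long as a camera call.
- finder.boxes_of(name, camera): "xyz" ([x, y, z] in m, in world coordinates, good to about 4 mm: the middle of the surface that is visible of it).
- finder.cut_out(name, camera): "pixels" (420x560 bool, what is visible of it).
The state is a dict: "t": time; "joint_positions": joint angles; "joint_velocities": joint speeds; "joint_torque": joint torques, N m; "ee_pos": TCP position; "eef_rot": TCP orientation; "force": force on the tool from outside, world axes, zero at the start; "moment": the same for the moment, N m; "gripper_width": finger opening in m; "grasp_force": force on a finger pad.
Only numpy, scipy, OpenCV 4.12 (cv2) and the standard library are available. Lean on these libraries where they do the work, as an engineer would, in place of code of your own. Each camera call takes 0.05 s, during which the arm holds its last target. There are 200 camera calls.

TASK

Pack the tasting order: take every coffee tin from the stop end of the gravity rack, one after another as they roll down, and lay each on its side in a slot of its own in the wooden tray, and lift every canister off its hook and stand it upright in the tray's long open bay. When all of them are packed, and only then, throw the red refill lever all the way over to its other side. Leave the jars, mug, carton, brush and can where they are.

Things in the scene. Friction and masses are not known exactly. Their poses are not given: they have to be found in the camera images.
- rack: Fixed gravity rack: open sloped aluminium track, 295 mm long, on green feet. Origin on the table under the stop end; +x points uphill (slope 7.5 degrees), y across, z up. Track floor 48 mm wide, 55 mm above the table at the origin. Low side rails (16 mm over the floor) begin 55 mm uphill; two hold-down wires over the waiting tins begin 66 mm uphill, so only the lowest tin can be lifted out.
- rack_stop (a point): Centre of a tin that rests against the rack's 44 mm wide, 31 mm high green stop, 80 mm above the table; axes as the rack's. The tin's two round end faces (at y = -30 and +30 mm) are free there. When it is gone the next rolls down by itself.
- tray: Loose wooden tray, 0.9 kg, 240 mm (its x) by 298 mm (its y), walls 24 mm high and 5 mm thick, floor 6 mm thick. Origin at the centre of its underside, z up. The tin bay is its -x part (inside from x = -115 to +25 mm), the long open canister bay its +x part (inside from x = 30 to 115 mm, y = -144 to +144 mm).
- tray_tins (a point): Middle of the tin bay, at the height of a tin's centre (31 mm above the table); axes as the tray's. Five slots side by side at y = -116, -58, 0, 58, 116 mm, each 140 mm long in x and 54 mm wide, parted by ribs 12 mm above the floor. A tin lies in a slot with its axis along x.
- tray_canisters (a point): Middle of the long canister bay's floor, 6 mm above the table; axes as the tray's. The bay is 85 mm wide in x and 288 mm long in y.
- stand: Fixed stand with three brass hooks on a wooden foot. Origin on the table below the middle hook seat; the seats are at y = -95, 0 and +95 mm, 158 mm above the table. The hooks point to the stand's -x, their tips turned up 15 mm above the seat, 22 mm in front of it; the posts stand at x = +75 mm and end 172 mm above the table.
- flag (a joint): Refill lever on a grey block, red, 80 mm long: 0 = leaning to the block's -x (as found), 1.0 = thrown fully over to +x. It stays where it is left.
- flag_tip (a point): The free tip of the red lever; it moves with the lever, which swings in the x-z plane of its block.
- flag_base: Fixed grey block that carries the lever; origin at the centre of its underside; the pivot is 22 mm above the table over its centre; the lever is thrown towards its +x, from 0.5 rad on one side of upright to 0.5 rad on the other.
- tin1: Coffee tin with yellow sides and steel ends: a cylinder 50 mm in diameter and 60 mm long, 0.14 kg. Origin at its centre, y along its axis (it turns about y as it rolls).
- tin2: Coffee tin with blue sides and steel ends: a cylinder 50 mm in diameter and 60 mm long, 0.14 kg. Origin at its centre, y along its axis (it turns about y as it rolls).
- tin3: Coffee tin with orange sides and steel ends: a cylinder 50 mm in diameter and 60 mm long, 0.14 kg. Origin at its centre, y along its axis (it turns about y as it rolls).
- tin4: Coffee tin with red sides and steel ends: a cylinder 50 mm in diameter and 60 mm long, 0.14 kg. Origin at its centre, y along its axis (it turns about y as it rolls).
- tin5: Coffee tin with green sides and steel ends: a cylinder 50 mm in diameter and 60 mm long, 0.14 kg. Origin at its centre, y along its axis (it turns about y as it rolls). May be absent.
- canister1_knob (a point): Centre of the wooden knob (18 x 18 x 40 mm) on a round green canister, 62 mm across, 60 mm high, 0.22 kg, whose underside is 136 mm below; z up. The knob tops a steel bail (62 mm wide along y, 8 mm thick, peaked under the knob) hung on a hook that runs along x. Hold the knob on its y faces; raise 25 to 30 mm, then draw 65 mm to the stand's -x.
- canister2_knob (a point): Centre of the wooden knob (18 x 18 x 40 mm) on a round grey canister, 62 mm across, 60 mm high, 0.22 kg, whose underside is 136 mm below; z up. The knob tops a steel bail (62 mm wide along y, 8 mm thick, peaked under the knob) hung on a hook that runs along x. Hold the knob on its y faces; raise 25 to 30 mm, then draw 65 mm to the stand's -x. May be absent.
- canister3_knob (a point): Centre of the wooden knob (18 x 18 x 40 mm) on a round red canister, 62 mm across, 60 mm high, 0.22 kg, whose underside is 136 mm below; z up. The knob tops a steel bail (62 mm wide along y, 8 mm thick, peaked under the knob) hung on a hook that runs along x. Hold the knob on its y faces; raise 25 to 30 mm, then draw 65 mm to the stand's -x. May be absent.
- jar1: Amber storage jar, 90 mm wide, 150 mm high; a bystander, not part of the job. Origin at its underside.
- jar2: Amber storage jar, 90 mm wide, 170 mm high; a bystander, not part of the job. Origin at its underside.
- mug: White mug, 80 mm wide, 85 mm high; a bystander, not part of the job. Origin at its underside.
- carton: Brown carton 70 x 70 x 90 mm; a bystander, not part of the job. Origin at its underside.
- brush: Hand brush lying flat; a bystander, not part of the job. Origin at its underside.
- can: Black can 68 mm wide, 90 mm high; a bystander, not part of the job. Origin at its underside.

How it is judged:
By the outcome, as a careful person would: the job done as asked, in the order asked, and still so for the second after the job is handed in, with the robot touching nothing.
Of tin5, canister2, canister3 only 1 to 3 are there at a start; the rules pass over those that are not, and their reading is None.
At some moment in a run one of tray may be knocked a few centimetres aside while the robot is not near it.
It also fails if it takes over 210 s, if anything falls off the work surface, if the arm or the gripper's body presses on something with over 40 N, if the wrist force passes 120 N, or if a joint passes its speed limit or range.

## Working session

There is one attempt and no reset: what is moved stays moved. The work goes in short steps, Python scripts to look and compute and a tool call to move; the robot and the scene stay as the last step left them, time stands still between calls to the robot, and variables do not carry over. Pictures are saved under pics/ and viewed, at most 14 in all, crops included, and the job is handed in when it is done.

Besides the shell and the picture viewer there is one more tool, called after ">>>" as name([rows], argument=value, ...), one row to a line, values as JSON. jog_arm: Moves the arm, as the interface text tells. Its arguments: {"type":"object","properties":{"steps":{"type":"array"},"grip":{"type":"number"},"force":{"type":"number"}},"required":["steps"]}

```bash
ls; mkdir -p pics; cat > h.py <<'E'
from rig import r, imaging, finder
import numpy as np, cv2
def cam(n):
    p=imaging.camera_params(n); R=cv2.Rodrigues(np.array(p['rvec'],float))[0]; return p,R,np.array(p['tvec'],float).ravel()
def cloud(n,depth):
    p,R,t=cam(n); v,u=np.mgrid[0:420,0:560]
    c=np.stack([(u-p['cx'])/p['fx']*depth,(v-p['cy'])/p['fy']*depth,depth],-1)
    return (c-t)@R   # world
def save(img,name): cv2.imwrite('pics/'+name,img[:,:,::-1])
E
python3 - <<'E'
from h import *
for n in('top','scene'):
    im,d=imaging.grab_frame(n); save(im,n+'0.png'); np.savez(n+'0.npz',im=im,d=d)
    p,R,t=cam(n); print(n,p['fx'],-R.T@t)
    for k in ['rack','tray','stand','flag','flag_base','tin1','tin2','tin3','tin4','tin5','canister1_knob','canister2_knob','canister3_knob']:
        print(k,[(np.round(b['xyz'],3).tolist(),round(b['score'],2)) for b in finder.boxes_of(k,n)[:2]])
print(r.observe())
E
```

```text
pics
top 487.9912608756664 [0.38764205 0.024158   1.61955772]
rack [([0.694, 0.059, 0.084], 0.7)]
tray [([0.528, -0.279, 0.008], 0.86), ([0.392, -0.542, 0.086], 0.69)]
stand [([0.628, 0.286, 0.012], 0.61)]
flag [([0.387, 0.252, 0.107], 0.47), ([0.696, 0.059, 0.084], 0.3)]
flag_base [([0.415, 0.247, 0.023], 0.7), ([0.55, -0.526, 0.152], 0.69)]
tin1 [([0.632, 0.065, 0.124], 0.74), ([0.591, 0.055, 0.117], 0.71)]
tin2 [([0.632, 0.065, 0.124], 0.74), ([0.591, 0.055, 0.117], 0.71)]
tin3 [([0.632, 0.065, 0.124], 0.74), ([0.591, 0.055, 0.117], 0.71)]
tin4 [([0.632, 0.065, 0.124], 0.74), ([0.591, 0.055, 0.117], 0.71)]
tin5 [([0.632, 0.065, 0.124], 0.74), ([0.591, 0.055, 0.117], 0.71)]
canister1_knob [([0.544, 0.187, 0.107], 0.76), ([0.632, 0.064, 0.122], 0.42)]
canister2_knob []
canister3_knob [([0.566, 0.381, 0.115], 0.92)]
scene 442.1260289563931 [1.14834704 1.03711322 0.95090519]
rack [([0.675, 0.071, 0.076], 0.94)]
tray [([0.53, -0.268, 0.002], 0.86)]
stand [([0.64, 0.298, 0.009], 0.65)]
flag [([0.385, 0.25, 0.091], 0.53)]
flag_base [([0.4, 0.26, 0.023], 0.75), ([0.637, 0.295, 0.013], 0.5
[... 502 characters left out ...]
nt_positions': array([ 1.14691034e+00,  2.20403123e-01,  1.52647644e+00,  3.88155472e-05,
        1.39467987e+00, -1.26066643e-01]), 'joint_velocities': array([-1.30684675e-03,  3.63310959e-05,  1.17639556e-04, -9.88514183e-04,
       -4.82843198e-04, -1.50894315e-03]), 'joint_torque': array([-2.18419627e-03, -4.96842599e+01, -3.89719212e+01, -3.99218779e-04,
        1.03263967e-03,  4.30809257e-05]), 'ee_pos': array([0.18337349, 0.59750744, 0.20711019]), 'eef_rot': array([ 3.14155489e+00, -3.37349510e-05,  2.84376651e+00]), 'force': array([0.48687971, 0.02252636, 1.13175631]), 'moment': array([-0.00094953, -0.00361835, -0.01830519]), 'grasp_force': 0.0, 'gripper_width': 0.08572451099747053}
```

View pics/top0.png

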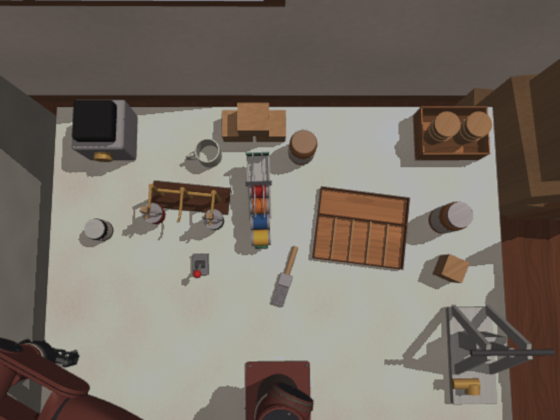

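View pics/scene0.png

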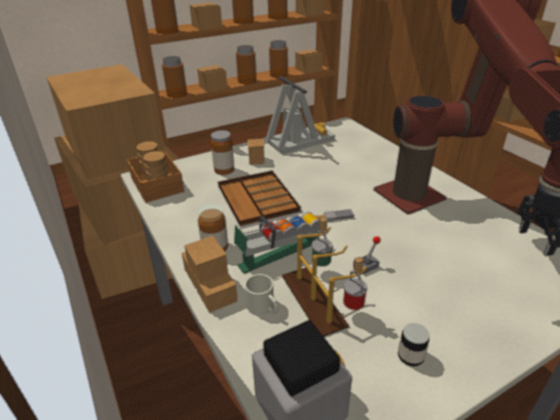

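The top view shows four tins, yellow (261,238), blue, orange and red, with the rack running up the image. There are two canisters, at about (214,218) and (153,213). The tray is at (361,228), the lever tip at (197,273), and the brush at (285,275).

```bash
cat >> h.py <<'E'
def colors(im,pts,hues,zr,box):
    hsv=cv2.cvtColor(im,cv2.COLOR_RGB2HSV); out={}
    roi=(pts[...,0]>box[0])&(pts[...,0]<box[1])&(pts[...,1]>box[2])&(pts[...,1]<box[3])&(pts[...,2]>zr[0])&(pts[...,2]<zr[1])
    for k,(a,b) in hues.items():
        m=roi&(hsv[...,0]>=a)&(hsv[...,0]<=b)&(hsv[...,1]>140)&(hsv[...,2]>90)
        q=pts[m]; out[k]=(m.sum(),np.round(np.median(q,0),4).tolist() if len(q) else None, np.round(q.min(0),3).tolist() if len(q) else None,np.round(q.max(0),3).tolist() if len(q) else None)
    return out
def tray():
    im,d=imaging.grab_frame('top'); P=cloud('top',d)
    c=[x for x in finder.cut_out('tray','top') ]
    m=c[0]['pixels']; 
    return im,d,P,m
E
python3 - <<'E'
from h import *
im,d,P,m=tray()
q=P[m]; 
# rim points
rim=q[(q[:,2]>0.017)&(q[:,2]<0.032)]
rect=cv2.minAreaRect((rim[:,:2]*1000).astype(np.float32)); print('tray',rect, cv2.boxPoints(rect).tolist(), len(rim),len(q))
print('tray all',cv2.minAreaRect((q[:,:2]*1000).astype(np.float32)))
print(colors(im,P,{'yel':(19,32),'blue':(95,125),'org':(7,16),'red':(0,5)},(0.06,0.2),(0.43,0.75,0.0,0.11)))
mr=finder.cut_out('rack','top')[0]['pixels']; q=P[mr]; q=q[(q[:,2]>.03)]
print('rack',cv2.minAreaRect((q[:,:2]*1000).astype(np.float32)))
for k in['canister1_knob','canister3_knob','flag','stand','flag_base']:
    for cc in finder.cut_out(k,'top')[:2]:
        q=P[cc['pixels']]; print(k,cc['score'],cc['pixels'].sum(),np.median(q,0).round(4),cv2.minAreaRect((q[:,:2]*1000).astype(np.float32)))
        z=q[:,2]; 
        for lo,hi in[(0,.02),(.02,.09),(.09,.13),(.13,.16),(.16,.185),(.185,.2),(.2,.25)]:
            s=q[(z>lo)&(z<hi)]
            if len(s): print('  ',lo,hi,len(s),s.mean(0).round(4),s.min(0).round(3),s.max(0).round(3))
# stand hooks
s=P.reshape(-1,3); s=s[(s[:,0]>.45)&(s[:,0]<.75)&(s[:,1]>.12)&(s[:,1]<.45)&(s[:,2]>.145)]
big=cv2.resize(im[150:300,100:300],(800,600),interpolation=cv2.INTER_CUBIC); save(big,'crop1.png')
E
```

```text
tray ((532.1664428710938, -278.8780517578125), (300.47021484375, 240.55567932128906), 82.3639144897461) [[392.99188232421875, -411.79827880859375], [631.4143676757812, -443.76348876953125], [671.3410034179688, -145.95782470703125], [432.91851806640625, -113.99261474609375]] 937 6666
tray all ((531.7073364257812, -210.5151824951172), (278.2908935546875, 475.24676513671875), 1.1936475038528442)
{'yel': (np.int64(176), [0.4946, 0.0511, 0.1029], [0.473, 0.031, 0.086], [0.518, 0.071, 0.114]), 'blue': (np.int64(93), [0.5441, 0.0554, 0.1111], [0.531, 0.037, 0.103], [0.563, 0.071, 0.119]), 'org': (np.int64(134), [0.5927, 0.0553, 0.1157], [0.572, 0.034, 0.098], [0.618, 0.077, 0.128]), 'red': (np.int64(70), [0.6389, 0.0581, 0.123], [0.625, 0.036, 0.106], [0.652, 0.077, 0.13])}
rack ((574.2862548828125, 59.41808319091797), (80.39537048339844, 372.02032470703125), 89.01460266113281)
canister1_knob 0.7 311 [0.5471 0.1927 0.115 ] ((490.8996887207031, 114.86866760253906), (268.0416564941406, 60.958377838134766), 54.11130142211914)
   0.02 0.09 21 [0.5384 0.1812 0.0715] [0.522 0.171 0.058] [0.569 0.
[... 2313 characters left out ...]
   0.02 0.09 65 [0.6338 0.2817 0.0484] [0.597 0.159 0.02 ] [0.677 0.383 0.089]
   0.09 0.13 196 [0.6332 0.2873 0.1068] [0.572 0.176 0.091] [0.652 0.393 0.13 ]
   0.13 0.16 66 [0.6035 0.2992 0.1516] [0.552 0.185 0.13 ] [0.649 0.388 0.16 ]
   0.16 0.185 176 [0.6148 0.2932 0.1671] [0.55  0.186 0.16 ] [0.652 0.392 0.179]
flag_base 0.68 379 [0.4134 0.2453 0.0278] ((411.09967041015625, 153.07122802734375), (76.72035217285156, 257.8123474121094), 0.017180556431412697)
   0 0.02 32 [0.4186 0.2367 0.0128] [0.385 0.224 0.003] [0.449 0.281 0.02 ]
   0.02 0.09 290 [0.4185 0.2481 0.0296] [0.381 0.225 0.02 ] [0.449 0.275 0.075]
   0.09 0.13 52 [0.3838 0.2473 0.1052] [0.373 0.237 0.095] [0.394 0.259 0.115]
```

View pics/crop1.png

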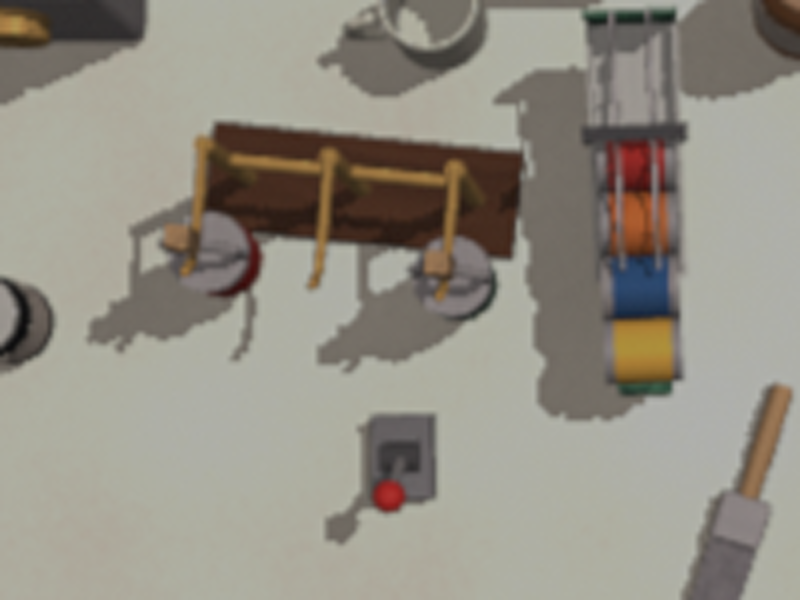

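The crop shows canister knobs at about (435,262) and (178,237), the lever leaning toward the robot with its tip at (388,495), and the yellow tin against the stop at (643,350). I'll start with the red canister.

>>> jog_arm([
  {"dx": 30,"dy": -16,"dz": 15,"twist": 2},
  {"dx": 61,"dy": -33,"dz": 30,"twist": 4},
  {"dx": 92,"dy": -49,"dz": 45,"twist": 7},
  {"dx": 123,"dy": -66,"dz": 60,"twist": 9},
  {"dx": 155,"dy": -84,"dz": 65,"twist": 11},
], grip=0)

```text
t: 2.22
ee_pos: [0.3401, 0.5136, 0.2752]
eef_rot: [3.138, 0.002, 3.038]
force: [1.5, 0.5, 0.3]
gripper_width: 0.085
grasp_force: 0.0
```

>>> jog_arm([
  {"dx": 33,"dy": -18},
  {"dx": 66,"dy": -36},
  {"dx": 99,"dy": -54},
  {"dx": 132,"dy": -72},
  {"dx": 165,"dy": -90},
])

```text
invalid input at $.steps[0]: expected keys dx, dy, dz, twist
```

>>> jog_arm([
  {"dx": 30,"dy": -16},
  {"dx": 55,"dy": -28},
  {"dx": 69,"dy": -34},
  {"dx": 69,"dy": -34},
  {"dx": 69,"dy": -34},
])

```text
invalid input at $.steps[0]: expected keys dx, dy, dz, twist
```

>>> jog_arm([
  {"dx": 33,"dy": -18,"dz": 0,"twist": 0},
  {"dx": 66,"dy": -36,"dz": 0,"twist": 0},
  {"dx": 99,"dy": -54,"dz": 0,"twist": 0},
  {"dx": 132,"dy": -72,"dz": 0,"twist": 0},
  {"dx": 165,"dy": -90,"dz": 0,"twist": 0},
])

```text
t: 2.63
ee_pos: [0.5049, 0.4224, 0.2723]
eef_rot: [3.141, 0.0, 3.036]
force: [-0.2, 1.1, 0.0]
gripper_width: 0.0856
grasp_force: 0.0
```

>>> jog_arm([
  {"dx": 30,"dy": -16,"dz": 0,"twist": 0},
  {"dx": 55,"dy": -28,"dz": 0,"twist": 0},
  {"dx": 69,"dy": -34,"dz": 0,"twist": 0},
  {"dx": 69,"dy": -34,"dz": 0,"twist": 0},
  {"dx": 69,"dy": -34,"dz": 0,"twist": 0},
])

```text
t: 3.05
ee_pos: [0.5729, 0.3888, 0.2715]
eef_rot: [-3.141, -0.001, 3.034]
force: [-0.8, 0.6, 0.1]
gripper_width: 0.0854
grasp_force: 0.0
```

```bash
python3 - <<'E'
from h import *
o=r.observe(); print(o['ee_pos'],o['eef_rot'],o['joint_positions'])
im,d=imaging.grab_frame('scene'); P=cloud('scene',d)
for cx,cy in((.572,.388),(.553,.2)):
    s=P.reshape(-1,3); hsv=cv2.cvtColor(im,cv2.COLOR_RGB2HSV).reshape(-1,3)
    s=s[(abs(s[:,0]-cx)<.03)&(abs(s[:,1]-cy)<.03)&(s[:,2]>.183)&(s[:,2]<.225)]
    print(len(s), s.mean(0), s.min(0), s.max(0))
save(cv2.resize(im[200:340,260:440],(720,560)),'c2.png')
E
```

```text
[0.57286143 0.38881041 0.27152761] [-3.14130502e+00 -9.34497514e-04  3.03403650e+00] [ 4.82379897e-01  3.52696821e-01  1.24614215e+00  2.80951139e-04
  1.54369024e+00 -9.80868159e-01]
95 [0.57383908 0.39470266 0.19840311] [0.56100744 0.38198798 0.18392808] [0.58121425 0.40211499 0.20899515]
74 [0.55348574 0.20692813 0.19880712] [0.54169019 0.19472719 0.18318031] [0.562874   0.21471232 0.21035445]
```

View pics/c2.png

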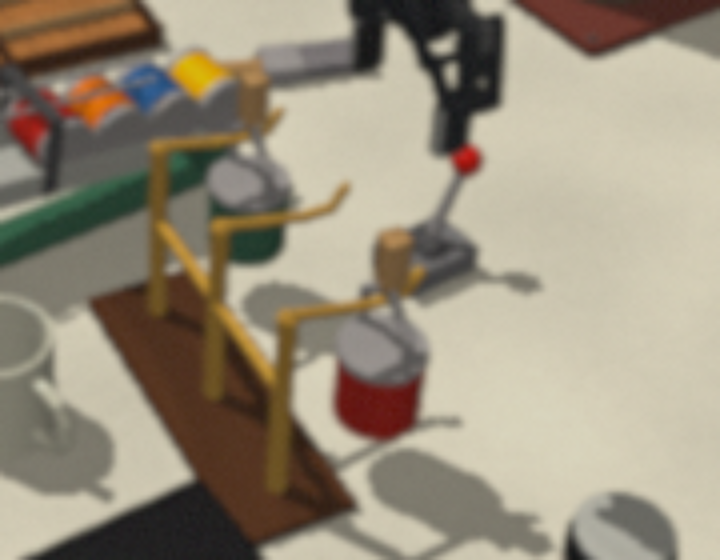

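The crop shows the red canister's knob at (393,255), hanging freely. The open fingers are above it and slightly to the right, so I'll check the scale by projection.

```bash
python3 - <<'E'
from h import *
o=r.observe()
p=imaging.camera_params('scene');K=np.array([[p['fx'],0,p['cx']],[0,p['fy'],p['cy']],[0,0,1]])
pts=np.array([o['ee_pos'],o['ee_pos']+[0,.043,0],o['ee_pos']-[0,.043,0],[.573,.391,.197],[.554,.203,.197]])
uv=cv2.projectPoints(pts,np.array(p['rvec'],float),np.array(p['tvec'],float),K,None)[0][:,0]
print(uv, (uv-[260,200])*4)
E
```

```text
[[360.04708026 238.40982364]
 [371.19473176 248.14779473]
 [349.51263718 229.20751747]
 [357.49838876 261.84408929]
 [322.55736563 221.72692827]] [[400.18832104 153.63929457]
 [444.77892703 192.59117894]
 [358.05054873 116.83006988]
 [389.99355504 247.37635717]
 [250.22946252  86.90771306]]
```

>>> jog_arm([
  {"dx": 0,"dy": 2,"dz": -20,"twist": 0},
  {"dx": 0,"dy": 2,"dz": -40,"twist": 0},
  {"dx": 0,"dy": 2,"dz": -60,"twist": 0},
  {"dx": 0,"dy": 2,"dz": -75,"twist": 0},
  {"dx": 0,"dy": 2,"dz": -82,"twist": 0},
])

```text
t: 3.52
ee_pos: [0.5697, 0.392, 0.1873]
eef_rot: [-3.14, -0.004, 3.038]
force: [-0.4, -0.2, -0.6]
gripper_width: 0.0856
grasp_force: 0.0
```

>>> jog_arm([
  {"dx": 0,"dy": 0,"dz": 0,"twist": 0},
  {"dx": 0,"dy": 0,"dz": 0,"twist": 0},
  {"dx": 0,"dy": 0,"dz": 0,"twist": 0},
  {"dx": 0,"dy": 0,"dz": 0,"twist": 0},
  {"dx": 0,"dy": 0,"dz": 0,"twist": 0},
], grip=255, force=40)

```text
t: 3.93
ee_pos: [0.573, 0.3919, 0.1917]
eef_rot: [3.14, 0.002, 3.036]
force: [0.0, 0.4, -0.4]
gripper_width: 0.0255
grasp_force: 0.0
```

>>> jog_arm([
  {"dx": 0,"dy": 0,"dz": 0,"twist": 0},
  {"dx": 0,"dy": 0,"dz": 0,"twist": 0},
  {"dx": 0,"dy": 0,"dz": 0,"twist": 0},
  {"dx": 0,"dy": 0,"dz": 0,"twist": 0},
  {"dx": 0,"dy": 0,"dz": 0,"twist": 0},
])

```text
t: 4.35
ee_pos: [0.5724, 0.3914, 0.19]
eef_rot: [-3.142, -0.0, 3.036]
force: [0.2, 0.5, -0.0]
gripper_width: -0.0002
grasp_force: 0.0
```

```bash
python3 - <<'E'
from h import *
im,d=imaging.grab_frame('scene'); a=cv2.resize(im[190:330,280:440],(640,560))
im2,d2=imaging.grab_frame('top'); np.savez('t2.npz',im=im2,d=d2)
save(a,'c3.png')
P=cloud('top',d2).reshape(-1,3)
for cx,cy in((.572,.388),(.553,.2)):
    s=P[(abs(P[:,0]-cx)<.05)&(abs(P[:,1]-cy)<.05)]; z=s[:,2]
    for lo,hi in[(.09,.13),(.185,.225)]:
        q=s[(z>lo)&(z<hi)]; print(lo,len(q),q.mean(0) if len(q) else 0)
E
```

```text
0.09 134 [0.56538545 0.37321389 0.11101319]
0.185 1 [0.5668224  0.38028162 0.18802768]
0.09 215 [0.54859867 0.19688785 0.1128461 ]
0.185 47 [0.55158865 0.19896903 0.20726092]
```

View pics/c3.png

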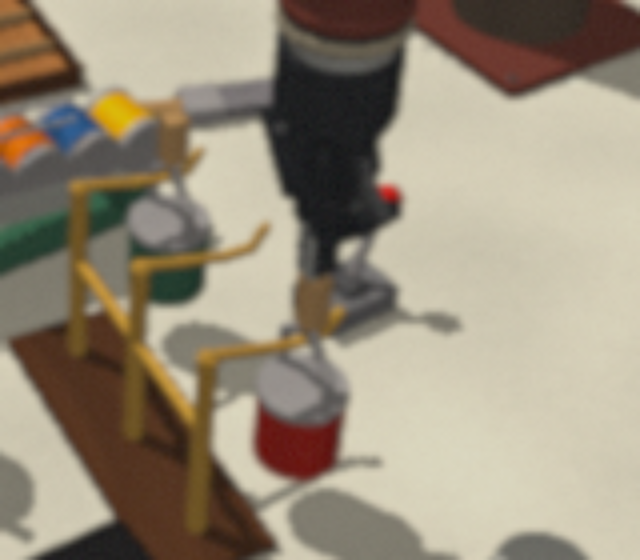

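The crop shows the shut fingers ending at the top of the knob, around (315,275), with the whole knob visible down to y=330. They are therefore above or behind it. I'll use depth to find out which.

```bash
python3 - <<'E'
from h import *
im,d=imaging.grab_frame('scene'); P=cloud('scene',d)
o=r.observe(); print(o['ee_pos'],o['gripper_width'])
for cy in range(215,345,10):
    v=190+cy//4
    print(v,[ (np.round(P[v,u]*1000).astype(int).tolist(), im[v,u].tolist()) for u in (355,358,361)])
E
```

```text
[0.57238552 0.39146319 0.19002841] 0.00028273934925230964
243 [([586, 389, 263], [37, 39, 38]), ([586, 399, 270], [28, 27, 30]), ([584, 408, 275], [29, 25, 29])]
246 [([582, 386, 249], [115, 112, 102]), ([586, 401, 261], [31, 32, 34]), ([581, 406, 263], [26, 28, 28])]
248 [([583, 387, 244], [109, 107, 99]), ([585, 401, 255], [47, 48, 48]), ([586, 413, 264], [30, 30, 32])]
251 [([583, 388, 235], [90, 89, 83]), ([582, 399, 243], [82, 80, 78]), ([580, 407, 247], [26, 28, 30])]
253 [([583, 389, 229], [98, 96, 89]), ([581, 398, 235], [77, 76, 72]), ([578, 405, 239], [26, 25, 28])]
256 [([582, 389, 219], [95, 93, 85]), ([580, 399, 226], [69, 68, 67]), ([576, 405, 229], [29, 29, 29])]
258 [([577, 385, 207], [121, 109, 93]), ([582, 401, 222], [70, 70, 67]), ([575, 405, 221], [68, 60, 49])]
261 [([578, 387, 199], [105, 82, 56]), ([578, 398, 207], [117, 92, 63]), ([569, 400, 205], [109, 85, 57])]
263 [([581, 391, 197], [107, 83, 54]), ([579, 400, 202], [110, 86, 56]), ([568, 399, 197], [102, 82, 56])]
266 [([580, 391, 186], [109, 85, 57]), ([578, 400, 192], [109, 84, 56]), ([569, 401, 189], [104, 84, 59])]
268 [([579, 391, 179], [109, 85, 55]), ([576, 399, 183], [110, 85, 59]), ([566, 400, 180], [111, 87, 55])]
271 [([580, 394, 171], [112, 92, 70]), ([575, 399, 173], [107, 85, 57]), ([566, 400, 169], [112, 85, 44])]
273 [([572, 385, 154], [124, 103, 71]), ([573, 398, 164], [104, 96, 88]), ([561, 395, 156], [123, 97, 59])]
```

>>> jog_arm([
  {"dx": 0,"dy": 0,"dz": 20,"twist": 0},
  {"dx": 0,"dy": 0,"dz": 40,"twist": 0},
  {"dx": -20,"dy": 0,"dz": 60,"twist": 0},
  {"dx": -40,"dy": 0,"dz": 60,"twist": 0},
  {"dx": -60,"dy": 0,"dz": 60,"twist": 0},
])

```text
t: 4.92
ee_pos: [0.5128, 0.3919, 0.2523]
eef_rot: [3.139, 0.003, 3.035]
force: [1.0, 0.2, -0.7]
gripper_width: -0.0001
grasp_force: 0.0
```

>>> jog_arm([
  {"dx": 0,"dy": 0,"dz": 0,"twist": 0},
  {"dx": 0,"dy": 0,"dz": 0,"twist": 0},
  {"dx": 0,"dy": 0,"dz": 0,"twist": 0},
  {"dx": 0,"dy": 0,"dz": 0,"twist": 0},
  {"dx": 0,"dy": 0,"dz": 0,"twist": 0},
])

```text
t: 5.33
ee_pos: [0.513, 0.3912, 0.2497]
eef_rot: [-3.141, -0.0, 3.035]
force: [-0.5, 0.2, -0.0]
gripper_width: -0.0001
grasp_force: 0.0
```

```bash
python3 - <<'E'
from h import *
im,d=imaging.grab_frame('scene'); P=cloud('scene',d)
o=r.observe(); print(o['ee_pos'],o['eef_rot'],o['gripper_width'],o['joint_positions'])
s=P.reshape(-1,3); c=im.reshape(-1,3).astype(int)
e=o['ee_pos']
k=(np.hypot(s[:,0]-e[0],s[:,1]-e[1])<.05)&(s[:,2]>.2)
z=s[k][:,2]
for lo in np.arange(.2,.36,.01):
    q=s[k][(z>=lo)&(z<lo+.01)]
    if len(q): print(round(lo,2),len(q),q.min(0).round(3),q.max(0).round(3),c[k][(z>=lo)&(z<lo+.01)].mean(0).round())
kn=s[(abs(s[:,0]-.573)<.03)&(abs(s[:,1]-.391)<.03)&(s[:,2]>.18)&(s[:,2]<.23)]; print('knob',len(kn),kn.mean(0),kn.max(0))
save(cv2.resize(im[170:330,270:450],(720,640))[:600],'c4.png')
E
```

```text
[0.51297631 0.39124677 0.24963709] [-3.14120621e+00 -3.52471104e-04  3.03519399e+00] 0.00021327149910335525 [ 5.29500639e-01  2.45382201e-01  1.41766858e+00 -1.02002238e-04
  1.47905496e+00 -9.34887723e-01]
0.27 16 [0.506 0.379 0.272] [0.526 0.404 0.28 ] [126. 123. 111.]
0.28 34 [0.51  0.378 0.28 ] [0.526 0.408 0.29 ] [83. 81. 76.]
0.29 35 [0.507 0.388 0.291] [0.528 0.408 0.3  ] [69. 68. 64.]
0.3 33 [0.509 0.379 0.3  ] [0.527 0.407 0.31 ] [65. 65. 61.]
0.31 23 [0.503 0.381 0.311] [0.529 0.419 0.32 ] [48. 48. 47.]
0.32 86 [0.506 0.355 0.32 ] [0.53  0.429 0.33 ] [48. 48. 46.]
0.33 78 [0.499 0.35  0.33 ] [0.531 0.437 0.34 ] [41. 41. 40.]
0.34 86 [0.501 0.344 0.34 ] [0.533 0.441 0.35 ] [35. 36. 36.]
0.35 89 [0.513 0.342 0.35 ] [0.534 0.438 0.36 ] [33. 33. 34.]
knob 102 [0.57389334 0.39472163 0.19723088] [0.58121297 0.40370594 0.21011746]
```

View pics/c4.png

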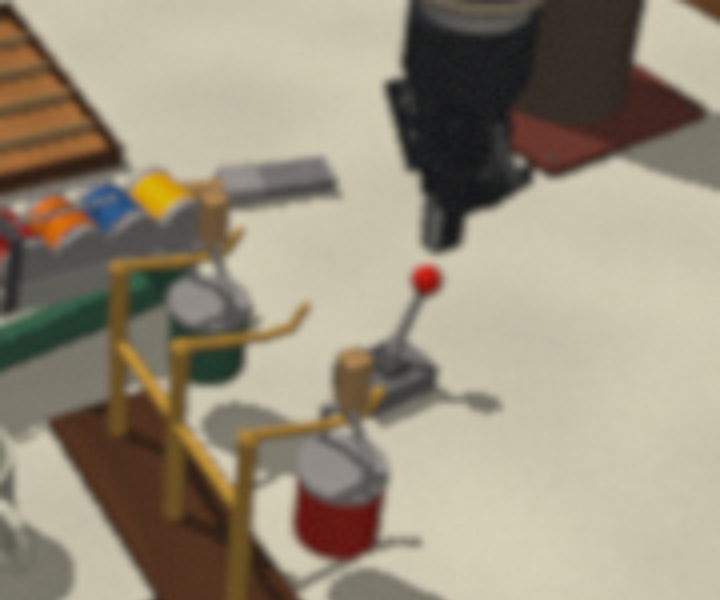

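The shut fingertips end at z≈0.272 by depth, but the reported TCP implies 0.242. The real fingertips are therefore about 29 mm higher than stated, while x and y agree. I'll apply that offset to z and try again.

>>> jog_arm([
  {"dx": 15,"dy": 0,"dz": 0,"twist": 0},
  {"dx": 35,"dy": 0,"dz": 0,"twist": 0},
  {"dx": 50,"dy": 0,"dz": 0,"twist": 0},
  {"dx": 60,"dy": 0,"dz": 0,"twist": 0},
  {"dx": 60,"dy": 0,"dz": 0,"twist": 0},
], grip=0)

```text
t: 5.8
ee_pos: [0.5744, 0.3906, 0.2491]
eef_rot: [-3.141, 0.0, 3.034]
force: [0.4, 0.4, -0.5]
gripper_width: 0.0605
grasp_force: 0.0
```

>>> jog_arm([
  {"dx": 0,"dy": 0,"dz": -18,"twist": 0},
  {"dx": 0,"dy": 0,"dz": -38,"twist": 0},
  {"dx": 0,"dy": 0,"dz": -58,"twist": 0},
  {"dx": 0,"dy": 0,"dz": -75,"twist": 0},
  {"dx": 0,"dy": 0,"dz": -87,"twist": 0},
])

```text
t: 6.22
ee_pos: [0.5711, 0.391, 0.1606]
eef_rot: [-3.14, -0.003, 3.036]
force: [-0.5, 0.7, -0.4]
gripper_width: 0.0854
grasp_force: 0.0
```

>>> jog_arm([
  {"dx": 0,"dy": 0,"dz": 0,"twist": 0},
  {"dx": 0,"dy": 0,"dz": 0,"twist": 0},
  {"dx": 0,"dy": 0,"dz": 0,"twist": 0},
  {"dx": 0,"dy": 0,"dz": 0,"twist": 0},
  {"dx": 0,"dy": 0,"dz": 0,"twist": 0},
], grip=255)

```text
t: 6.63
ee_pos: [0.5732, 0.392, 0.1649]
eef_rot: [3.14, 0.002, 3.036]
force: [-0.0, 1.1, 0.9]
gripper_width: 0.0258
grasp_force: 0.0
```

>>> jog_arm([
  {"dx": 0,"dy": 0,"dz": 0,"twist": 0},
  {"dx": 0,"dy": 0,"dz": 0,"twist": 0},
  {"dx": 0,"dy": 0,"dz": 0,"twist": 0},
  {"dx": 0,"dy": 0,"dz": 0,"twist": 0},
  {"dx": 0,"dy": 0,"dz": 0,"twist": 0},
])

```text
t: 7.05
ee_pos: [0.5732, 0.3912, 0.1651]
eef_rot: [3.141, 0.002, 3.036]
force: [-0.8, -2.6, 5.7]
gripper_width: 0.0174
grasp_force: 39.0
```

>>> jog_arm([
  {"dx": 0,"dy": 0,"dz": 6,"twist": 0},
  {"dx": 0,"dy": 0,"dz": 14,"twist": 0},
  {"dx": 0,"dy": 0,"dz": 22,"twist": 0},
  {"dx": 0,"dy": 0,"dz": 28,"twist": 0},
  {"dx": 0,"dy": 0,"dz": 28,"twist": 0},
], force=60)

```text
t: 7.47
ee_pos: [0.5733, 0.3922, 0.1936]
eef_rot: [3.14, 0.003, 3.036]
force: [-0.9, -0.1, -1.6]
gripper_width: 0.0164
grasp_force: 60.6
```

>>> jog_arm([
  {"dx": -10,"dy": 1,"dz": 0,"twist": 0},
  {"dx": -25,"dy": 2,"dz": 0,"twist": 0},
  {"dx": -40,"dy": 4,"dz": 0,"twist": 0},
  {"dx": -55,"dy": 5,"dz": 0,"twist": 0},
  {"dx": -70,"dy": 7,"dz": 0,"twist": 0},
])

```text
t: 7.88
ee_pos: [0.5005, 0.3983, 0.1902]
eef_rot: [-3.141, -0.001, 3.036]
force: [-0.6, 1.2, -1.1]
gripper_width: 0.0163
grasp_force: 60.7
```

>>> jog_arm([
  {"dx": -10,"dy": 0,"dz": 15,"twist": 0},
  {"dx": -10,"dy": 0,"dz": 35,"twist": 0},
  {"dx": -10,"dy": 0,"dz": 55,"twist": 0},
  {"dx": -10,"dy": 0,"dz": 75,"twist": 0},
  {"dx": -10,"dy": 0,"dz": 85,"twist": 0},
])

```text
t: 8.3
ee_pos: [0.4922, 0.3991, 0.2787]
eef_rot: [3.14, 0.002, 3.036]
force: [0.0, 0.0, -2.1]
gripper_width: 0.0163
grasp_force: 60.7
```

>>> jog_arm([
  {"dx": -12,"dy": -15,"dz": 0,"twist": 0},
  {"dx": -25,"dy": -40,"dz": 0,"twist": 0},
  {"dx": -35,"dy": -70,"dz": 0,"twist": 0},
  {"dx": -42,"dy": -103,"dz": 0,"twist": 0},
  {"dx": -45,"dy": -137,"dz": 0,"twist": 0},
])

```text
t: 8.72
ee_pos: [0.4453, 0.2607, 0.275]
eef_rot: [-3.141, -0.002, 3.038]
force: [1.2, -1.3, -1.4]
gripper_width: 0.0167
grasp_force: 60.0
```

>>> jog_arm([
  {"dx": 0,"dy": -35,"dz": 0,"twist": 0},
  {"dx": 0,"dy": -70,"dz": 0,"twist": 0},
  {"dx": 0,"dy": -105,"dz": 0,"twist": 0},
  {"dx": 4,"dy": -140,"dz": 0,"twist": 0},
  {"dx": 10,"dy": -175,"dz": 0,"twist": 0},
])

```text
t: 9.13
ee_pos: [0.4562, 0.0853, 0.2754]
eef_rot: [3.141, -0.001, 3.036]
force: [1.0, 0.7, -2.5]
gripper_width: 0.0166
grasp_force: 60.0
```

>>> jog_arm([
  {"dx": 12,"dy": -33,"dz": 0,"twist": 0},
  {"dx": 27,"dy": -65,"dz": 0,"twist": 0},
  {"dx": 43,"dy": -96,"dz": 0,"twist": 0},
  {"dx": 60,"dy": -126,"dz": 0,"twist": 0},
  {"dx": 77,"dy": -156,"dz": 0,"twist": 0},
])

```text
t: 9.55
ee_pos: [0.5342, -0.0709, 0.2753]
eef_rot: [3.141, -0.001, 3.035]
force: [0.4, 0.8, -2.2]
gripper_width: 0.0162
grasp_force: 60.0
```

>>> jog_arm([
  {"dx": 17,"dy": -30,"dz": 0,"twist": 0},
  {"dx": 34,"dy": -60,"dz": 0,"twist": 0},
  {"dx": 52,"dy": -90,"dz": 0,"twist": 0},
  {"dx": 68,"dy": -118,"dz": 0,"twist": 0},
  {"dx": 77,"dy": -141,"dz": 0,"twist": 0},
])

```text
t: 9.97
ee_pos: [0.6119, -0.2123, 0.2745]
eef_rot: [3.141, -0.001, 3.035]
force: [-0.3, 0.6, -1.9]
gripper_width: 0.0166
grasp_force: 60.1
```

```bash
cat >> h.py <<'E'
def tray_pose():
    im,d,P,m=tray(); q=P[m]; 
    rim=q[(q[:,2]>.017)&(q[:,2]<.032)]
    n,lab,st,ce=cv2.connectedComponentsWithStats(cv2.morphologyEx(m.astype(np.uint8),cv2.MORPH_OPEN,np.ones((3,3))))
    rect=cv2.minAreaRect((rim[:,:2]*1000).astype(np.float32)); 
    return rect
def tw(rect):
    (cx,cy),(w,h),a=rect
    B=cv2.boxPoints(rect); e=B[1]-B[0]; f=B[2]-B[1]; s=e if np.linalg.norm(e)<np.linalg.norm(f) else f
    s=s/np.linalg.norm(s); s=s if s[0]>0 else -s
    t=np.array([-s[1],s[0]]); c=np.array([cx,cy])
    return lambda x,y:(c+x*s+y*t).round(1), np.degrees(np.arctan2(s[1],s[0]))
E
python3 - <<'E'
from h import *
R=tray_pose(); f,a=tw(R); print(R,a,'can',f(72.5,70),f(72.5,-70),'tins',[f(-45,y) for y in(-116,-58,0,58,116)])
print(r.observe()['ee_pos'])
im,d=imaging.grab_frame('scene'); save(cv2.resize(im[100:300,180:420],(720,600)),'c5.png')
E
```

```text
((532.3011474609375, -278.2748718261719), (299.6278381347656, 240.0140380859375), 82.17555236816406) -7.824448 can [ 613.7 -218.8] [ 594.6 -357.5] tins [array([ 471.9, -387.1]), array([ 479.8, -329.6]), array([ 487.7, -272.1]), array([ 495.6, -214.7]), array([ 503.5, -157.2])]
[ 0.61126718 -0.21380693  0.27390713]
```

View pics/c5.png

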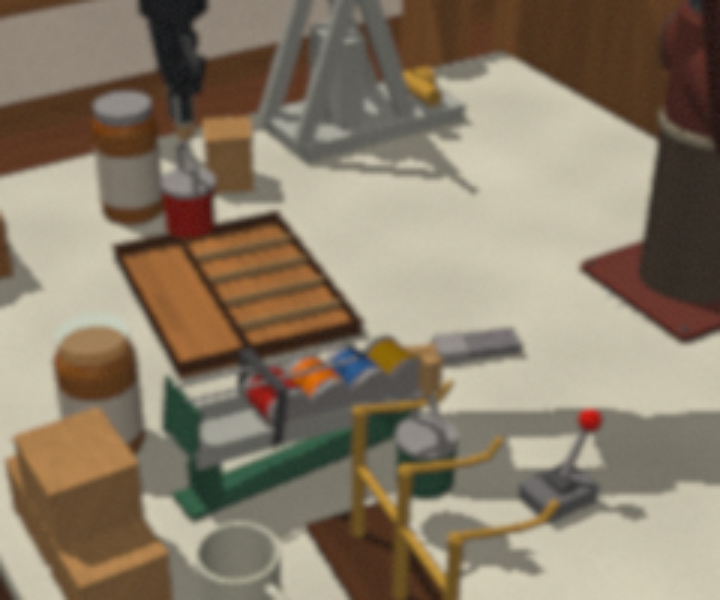

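The red canister hangs level at (190,205), above the canister bay. Lowering it now.

>>> jog_arm([
  {"dx": 2,"dy": -5,"dz": -25,"twist": 0},
  {"dx": 2,"dy": -5,"dz": -60,"twist": 0},
  {"dx": 2,"dy": -5,"dz": -95,"twist": 0},
  {"dx": 2,"dy": -5,"dz": -125,"twist": 0},
  {"dx": 2,"dy": -5,"dz": -148,"twist": 0},
])

```text
t: 10.53
ee_pos: [0.6112, -0.2129, 0.1244]
eef_rot: [3.139, -0.004, 3.037]
force: [-0.0, -0.3, -2.6]
gripper_width: 0.0167
grasp_force: 60.0
```

>>> jog_arm([
  {"dx": 0,"dy": 0,"dz": 0,"twist": 0},
  {"dx": 0,"dy": 0,"dz": -2,"twist": 0},
  {"dx": 0,"dy": 0,"dz": -4,"twist": 0},
  {"dx": 0,"dy": 0,"dz": -6,"twist": 0},
  {"dx": 0,"dy": 0,"dz": -8,"twist": 0},
])

```text
t: 10.95
ee_pos: [0.6146, -0.2158, 0.1223]
eef_rot: [-3.14, 0.003, 3.036]
force: [-0.6, 0.1, -2.0]
gripper_width: 0.0167
grasp_force: 60.0
```

>>> jog_arm([
  {"dx": 0,"dy": 0,"dz": -1,"twist": 0},
  {"dx": 0,"dy": 0,"dz": -2,"twist": 0},
  {"dx": 0,"dy": 0,"dz": -3,"twist": 0},
  {"dx": 0,"dy": 0,"dz": -4,"twist": 0},
  {"dx": 0,"dy": 0,"dz": -4,"twist": 0},
])

```text
t: 11.37
ee_pos: [0.6151, -0.2166, 0.1197]
eef_rot: [-3.14, 0.005, 3.036]
force: [-1.6, 0.9, 10.4]
gripper_width: 0.0166
grasp_force: 61.4
```

```bash
python3 - <<'E'
from h import *
im,d=imaging.grab_frame('scene'); P=cloud('scene',d)
o=r.observe(); print(o['ee_pos'],o['force'])
s=P.reshape(-1,3); k=(abs(s[:,0]-.614)<.045)&(abs(s[:,1]+.218)<.045)&(s[:,2]>.03)&(s[:,2]<.2)
c=cv2.cvtColor(im,cv2.COLOR_RGB2HSV).reshape(-1,3)
print('red z',np.percentile(s[k&((c[:,0]<8)|(c[:,0]>172))&(c[:,1]>150)],[0,5,50,95],axis=0).round(3))
g=s[k&(c[:,1]<60)&(s[:,2]<.11)]; print('grey',np.percentile(g,[5,50,95],axis=0).round(3))
save(cv2.resize(im[110:230,190:340],(750,600)),'c6.png')
R=tray_pose(); print(R)
E
```

```text
[ 0.61511434 -0.21661009  0.11967148] [-2.06280496 -0.2687808   9.45943833]
red z [[ 0.591 -0.218  0.03 ]
 [ 0.599 -0.211  0.032]
 [ 0.624 -0.19   0.043]
 [ 0.641 -0.183  0.053]]
grey [[ 0.588 -0.238  0.06 ]
 [ 0.615 -0.207  0.064]
 [ 0.639 -0.185  0.102]]
((532.256591796875, -278.84228515625), (299.6006774902344, 240.6973876953125), 82.38573455810547)
```

View pics/c6.png

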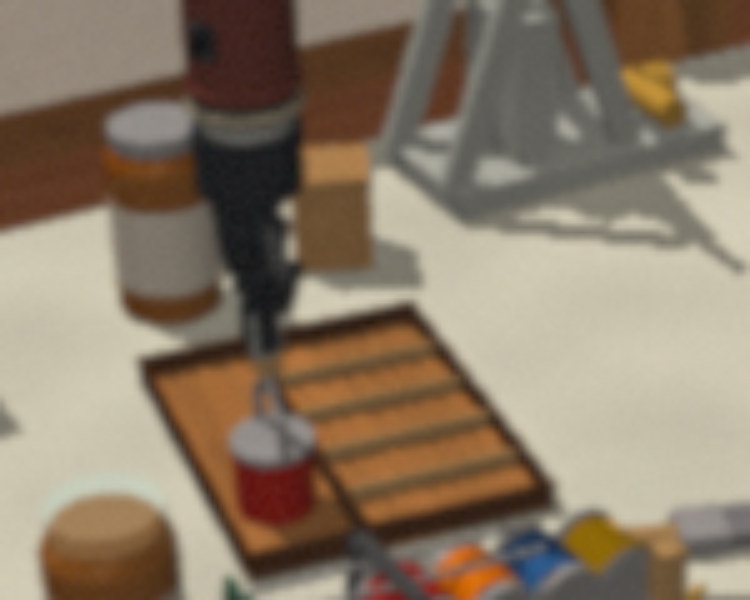

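The red canister stands upright on the bay floor at (272,465). Its top is at 0.064 m, as expected. I'll release it and go to the green one.

>>> jog_arm([
  {"dx": 0,"dy": 0,"dz": 3,"twist": 0},
  {"dx": 0,"dy": 0,"dz": 3,"twist": 0},
  {"dx": 0,"dy": 0,"dz": 3,"twist": 0},
  {"dx": 0,"dy": 0,"dz": 3,"twist": 0},
  {"dx": 0,"dy": 0,"dz": 3,"twist": 0},
], grip=0)

```text
t: 11.93
ee_pos: [0.6131, -0.2154, 0.1187]
eef_rot: [3.141, -0.001, 3.036]
force: [-0.3, 0.1, -0.2]
gripper_width: 0.0759
grasp_force: 0.0
```

>>> jog_arm([
  {"dx": 0,"dy": 0,"dz": 10,"twist": 0},
  {"dx": 0,"dy": 0,"dz": 40,"twist": 0},
  {"dx": 0,"dy": 0,"dz": 75,"twist": 0},
  {"dx": 0,"dy": 0,"dz": 110,"twist": 0},
  {"dx": 0,"dy": 0,"dz": 140,"twist": 0},
])

```text
t: 12.35
ee_pos: [0.6136, -0.2156, 0.2623]
eef_rot: [-3.141, 0.002, 3.036]
force: [0.5, -0.7, -0.5]
gripper_width: 0.085
grasp_force: 0.0
```

>>> jog_arm([
  {"dx": -5,"dy": 36,"dz": 0,"twist": 0},
  {"dx": -10,"dy": 72,"dz": 0,"twist": 0},
  {"dx": -15,"dy": 108,"dz": 0,"twist": 0},
  {"dx": -20,"dy": 144,"dz": 0,"twist": 0},
  {"dx": -25,"dy": 180,"dz": 0,"twist": 0},
])

```text
t: 12.77
ee_pos: [0.5879, -0.0341, 0.2599]
eef_rot: [3.142, 0.001, 3.035]
force: [0.6, -0.2, 1.1]
gripper_width: 0.0853
grasp_force: 0.0
```

>>> jog_arm([
  {"dx": -5,"dy": 36,"dz": 0,"twist": 0},
  {"dx": -10,"dy": 72,"dz": 0,"twist": 0},
  {"dx": -15,"dy": 108,"dz": 0,"twist": 0},
  {"dx": -20,"dy": 144,"dz": 0,"twist": 0},
  {"dx": -25,"dy": 180,"dz": 0,"twist": 0},
])

```text
t: 13.18
ee_pos: [0.5629, 0.1462, 0.26]
eef_rot: [3.141, 0.001, 3.036]
force: [-0.4, -0.4, 0.0]
gripper_width: 0.0853
grasp_force: 0.0
```

>>> jog_arm([
  {"dx": -5,"dy": 30,"dz": 0,"twist": 0},
  {"dx": -11,"dy": 58,"dz": 0,"twist": 0},
  {"dx": -11,"dy": 58,"dz": 0,"twist": 0},
  {"dx": -11,"dy": 58,"dz": 0,"twist": 0},
  {"dx": -11,"dy": 58,"dz": 0,"twist": 0},
])

```text
t: 13.6
ee_pos: [0.5525, 0.2022, 0.2595]
eef_rot: [-3.141, 0.0, 3.036]
force: [0.7, -0.5, -0.5]
gripper_width: 0.0854
grasp_force: 0.0
```

```bash
python3 - <<'E'
from h import *
im,d=imaging.grab_frame('scene'); P=cloud('scene',d)
o=r.observe(); print(o['ee_pos'],o['eef_rot'])
s=P.reshape(-1,3)
kn=s[(abs(s[:,0]-.554)<.025)&(abs(s[:,1]-.203)<.025)&(s[:,2]>.183)&(s[:,2]<.225)]; print('knob',len(kn),kn.mean(0),kn.max(0))
kn=s[(abs(s[:,0]-.614)<.025)&(abs(s[:,1]+.218)<.025)&(s[:,2]>.125)&(s[:,2]<.17)]; print('knob placed',len(kn),kn.mean(0),kn.max(0))
E
```

```text
[0.55262354 0.20167733 0.25939946] [-3.14119855e+00  3.42743651e-04  3.03523788e+00]
knob 75 [0.55325623 0.20686189 0.1983458 ] [0.56183734 0.2150029  0.21014571]
knob placed 63 [ 0.61407654 -0.21238469  0.14502588] [ 0.62287453 -0.20122093  0.16227083]
```

>>> jog_arm([
  {"dx": 1,"dy": 2,"dz": -20,"twist": 0},
  {"dx": 1,"dy": 2,"dz": -42,"twist": 0},
  {"dx": 1,"dy": 2,"dz": -64,"twist": 0},
  {"dx": 1,"dy": 2,"dz": -82,"twist": 0},
  {"dx": 1,"dy": 2,"dz": -95,"twist": 0},
])

```text
t: 14.07
ee_pos: [0.5529, 0.2027, 0.162]
eef_rot: [-3.141, -0.002, 3.034]
force: [-1.1, -0.1, 0.6]
gripper_width: 0.0852
grasp_force: 0.0
```

>>> jog_arm([
  {"dx": 0,"dy": 0,"dz": 0,"twist": 0},
  {"dx": 0,"dy": 0,"dz": 0,"twist": 0},
  {"dx": 0,"dy": 0,"dz": 0,"twist": 0},
  {"dx": 0,"dy": 0,"dz": 0,"twist": 0},
  {"dx": 0,"dy": 0,"dz": 0,"twist": 0},
], grip=255)

```text
t: 14.48
ee_pos: [0.5544, 0.2045, 0.1658]
eef_rot: [3.141, 0.002, 3.036]
force: [0.1, -4.6, 3.1]
gripper_width: 0.0255
grasp_force: 2.4
```

>>> jog_arm([
  {"dx": 0,"dy": 0,"dz": 0,"twist": 0},
  {"dx": 0,"dy": 0,"dz": 0,"twist": 0},
  {"dx": 0,"dy": 0,"dz": 0,"twist": 0},
  {"dx": 0,"dy": 0,"dz": 0,"twist": 0},
  {"dx": 0,"dy": 0,"dz": 0,"twist": 0},
])

```text
t: 14.9
ee_pos: [0.5544, 0.2038, 0.1661]
eef_rot: [-3.141, 0.003, 3.036]
force: [-1.3, -3.4, 5.8]
gripper_width: 0.0167
grasp_force: 57.8
```

>>> jog_arm([
  {"dx": 0,"dy": 0,"dz": 6,"twist": 0},
  {"dx": 0,"dy": 0,"dz": 14,"twist": 0},
  {"dx": 0,"dy": 0,"dz": 22,"twist": 0},
  {"dx": 0,"dy": 0,"dz": 28,"twist": 0},
  {"dx": 0,"dy": 0,"dz": 28,"twist": 0},
])

```text
t: 15.32
ee_pos: [0.5545, 0.2049, 0.1944]
eef_rot: [3.14, 0.003, 3.036]
force: [0.9, 0.9, -2.6]
gripper_width: 0.0163
grasp_force: 58.0
```

>>> jog_arm([
  {"dx": -10,"dy": 1,"dz": 0,"twist": 0},
  {"dx": -25,"dy": 2,"dz": 0,"twist": 0},
  {"dx": -40,"dy": 4,"dz": 0,"twist": 0},
  {"dx": -55,"dy": 5,"dz": 0,"twist": 0},
  {"dx": -70,"dy": 7,"dz": 0,"twist": 0},
])

```text
t: 15.73
ee_pos: [0.4815, 0.2114, 0.1913]
eef_rot: [-3.141, -0.002, 3.036]
force: [0.1, -0.4, -2.0]
gripper_width: 0.0165
grasp_force: 58.1
```

>>> jog_arm([
  {"dx": -8,"dy": 0,"dz": 15,"twist": 0},
  {"dx": -8,"dy": 0,"dz": 35,"twist": 0},
  {"dx": -8,"dy": 0,"dz": 55,"twist": 0},
  {"dx": -8,"dy": 0,"dz": 75,"twist": 0},
  {"dx": -8,"dy": -10,"dz": 90,"twist": 0},
])

```text
t: 16.15
ee_pos: [0.4745, 0.2028, 0.2833]
eef_rot: [3.14, 0.0, 3.037]
force: [0.2, -0.3, -1.7]
gripper_width: 0.0167
grasp_force: 59.3
```

>>> jog_arm([
  {"dx": 0,"dy": -30,"dz": 0,"twist": 0},
  {"dx": 0,"dy": -62,"dz": 0,"twist": 0},
  {"dx": 0,"dy": -95,"dz": 0,"twist": 0},
  {"dx": 0,"dy": -128,"dz": 0,"twist": 0},
  {"dx": 0,"dy": -161,"dz": 0,"twist": 0},
])

```text
t: 16.57
ee_pos: [0.4741, 0.0396, 0.2815]
eef_rot: [3.141, -0.001, 3.037]
force: [1.1, -0.8, -3.3]
gripper_width: 0.0164
grasp_force: 59.2
```

>>> jog_arm([
  {"dx": 0,"dy": -33,"dz": 0,"twist": 0},
  {"dx": 0,"dy": -66,"dz": 0,"twist": 0},
  {"dx": 0,"dy": -99,"dz": 0,"twist": 0},
  {"dx": 0,"dy": -132,"dz": 0,"twist": 0},
  {"dx": 0,"dy": -165,"dz": 0,"twist": 0},
])

```text
t: 16.98
ee_pos: [0.4743, -0.1254, 0.2815]
eef_rot: [3.141, -0.001, 3.036]
force: [1.3, 0.8, -2.8]
gripper_width: 0.0163
grasp_force: 59.2
```

>>> jog_arm([
  {"dx": 0,"dy": -33,"dz": 0,"twist": 0},
  {"dx": 0,"dy": -66,"dz": 0,"twist": 0},
  {"dx": 5,"dy": -99,"dz": 0,"twist": 0},
  {"dx": 20,"dy": -130,"dz": 0,"twist": 0},
  {"dx": 38,"dy": -157,"dz": 0,"twist": 0},
])

```text
t: 17.4
ee_pos: [0.5124, -0.2831, 0.2816]
eef_rot: [3.141, -0.001, 3.034]
force: [1.6, 0.2, -1.2]
gripper_width: 0.0167
grasp_force: 59.2
```

>>> jog_arm([
  {"dx": 20,"dy": -20,"dz": 0,"twist": 0},
  {"dx": 42,"dy": -42,"dz": 0,"twist": 0},
  {"dx": 62,"dy": -62,"dz": 0,"twist": 0},
  {"dx": 78,"dy": -78,"dz": 0,"twist": 0},
  {"dx": 78,"dy": -84,"dz": 0,"twist": 0},
])

```text
t: 17.82
ee_pos: [0.5926, -0.3665, 0.2797]
eef_rot: [3.14, -0.001, 3.036]
force: [-0.3, -0.2, -3.1]
gripper_width: 0.0166
grasp_force: 59.2
```

```bash
python3 - <<'E'
from h import *
R=tray_pose(); f,a=tw(R); print(R,a,'can',f(72.5,70),f(72.5,-70)); o=r.observe(); print(o['ee_pos'],o['eef_rot'],o['gripper_width'],o['force'])
E
```

```text
((532.7766723632812, -277.365234375), (296.6249694824219, 241.00955200195312), 82.42374420166016) -7.576257 can [ 613.9 -217.5] [ 595.4 -356.3]
[ 0.59064613 -0.36567176  0.28025937] [ 3.14010099e+00 -2.78950489e-03  3.03509020e+00] 0.016509646562931957 [ 0.12376507  0.56215524 -2.36122341]
```

>>> jog_arm([
  {"dx": 4,"dy": 8,"dz": -25,"twist": 0},
  {"dx": 4,"dy": 8,"dz": -60,"twist": 0},
  {"dx": 4,"dy": 8,"dz": -95,"twist": 0},
  {"dx": 4,"dy": 8,"dz": -130,"twist": 0},
  {"dx": 4,"dy": 8,"dz": -151,"twist": 0},
])

```text
t: 18.33
ee_pos: [0.5926, -0.3544, 0.1267]
eef_rot: [3.138, -0.005, 3.036]
force: [-1.6, 0.3, -2.1]
gripper_width: 0.0164
grasp_force: 59.2
```

>>> jog_arm([
  {"dx": 0,"dy": 0,"dz": 0,"twist": 0},
  {"dx": 0,"dy": 0,"dz": -2,"twist": 0},
  {"dx": 0,"dy": 0,"dz": -4,"twist": 0},
  {"dx": 0,"dy": 0,"dz": -6,"twist": 0},
  {"dx": 0,"dy": 0,"dz": -7,"twist": 0},
])

```text
t: 18.75
ee_pos: [0.5965, -0.3583, 0.1268]
eef_rot: [-3.14, 0.003, 3.036]
force: [-0.8, 0.9, -2.7]
gripper_width: 0.0163
grasp_force: 59.2
```

>>> jog_arm([
  {"dx": 0,"dy": 0,"dz": -1,"twist": 0},
  {"dx": 0,"dy": 0,"dz": -2,"twist": 0},
  {"dx": 0,"dy": 0,"dz": -3,"twist": 0},
  {"dx": 0,"dy": 0,"dz": -3,"twist": 0},
  {"dx": 0,"dy": 0,"dz": -3,"twist": 0},
])

```text
t: 19.17
ee_pos: [0.5956, -0.3577, 0.1214]
eef_rot: [-3.141, 0.0, 3.036]
force: [-0.6, -1.2, -0.5]
gripper_width: 0.016
grasp_force: 59.3
```

>>> jog_arm([
  {"dx": 0,"dy": 0,"dz": -1,"twist": 0},
  {"dx": 0,"dy": 0,"dz": -2,"twist": 0},
  {"dx": 0,"dy": 0,"dz": -3,"twist": 0},
  {"dx": 0,"dy": 0,"dz": -3,"twist": 0},
  {"dx": 0,"dy": 0,"dz": -3,"twist": 0},
])

```text
t: 19.58
ee_pos: [0.5967, -0.3587, 0.1212]
eef_rot: [-3.139, 0.004, 3.036]
force: [-1.4, -0.2, 8.9]
gripper_width: 0.0165
grasp_force: 60.3
```

>>> jog_arm([
  {"dx": 0,"dy": 0,"dz": 2,"twist": 0},
  {"dx": 0,"dy": 0,"dz": 2,"twist": 0},
  {"dx": 0,"dy": 0,"dz": 2,"twist": 0},
  {"dx": 0,"dy": 0,"dz": 2,"twist": 0},
  {"dx": 0,"dy": 0,"dz": 2,"twist": 0},
], grip=0)

```text
t: 20.0
ee_pos: [0.5951, -0.3572, 0.1195]
eef_rot: [3.141, -0.001, 3.036]
force: [-0.0, 0.1, 0.1]
gripper_width: 0.0761
grasp_force: 0.0
```

>>> jog_arm([
  {"dx": 0,"dy": 0,"dz": 10,"twist": 0},
  {"dx": 0,"dy": 0,"dz": 40,"twist": 0},
  {"dx": 0,"dy": 0,"dz": 70,"twist": 0},
  {"dx": 0,"dy": 0,"dz": 100,"twist": 0},
  {"dx": 0,"dy": 0,"dz": 100,"twist": 0},
])

```text
t: 20.42
ee_pos: [0.5984, -0.3598, 0.2296]
eef_rot: [-3.135, 0.011, 3.036]
force: [0.1, -1.1, 1.3]
gripper_width: 0.0855
grasp_force: 0.0
```

>>> jog_arm([
  {"dx": -8,"dy": 34,"dz": 0,"twist": 2},
  {"dx": -16,"dy": 68,"dz": 0,"twist": 4},
  {"dx": -25,"dy": 102,"dz": 0,"twist": 6},
  {"dx": -33,"dy": 136,"dz": 0,"twist": 8},
  {"dx": -41,"dy": 170,"dz": 0,"twist": 8.6},
])

```text
t: 20.83
ee_pos: [0.5538, -0.1862, 0.2206]
eef_rot: [-3.141, 0.001, -3.096]
force: [0.4, 0.4, 0.9]
gripper_width: 0.0855
grasp_force: 0.0
```

>>> jog_arm([
  {"dx": -8,"dy": 34,"dz": 0,"twist": 0},
  {"dx": -16,"dy": 68,"dz": 0,"twist": 0},
  {"dx": -25,"dy": 102,"dz": 0,"twist": 0},
  {"dx": -33,"dy": 136,"dz": 0,"twist": 0},
  {"dx": -41,"dy": 170,"dz": 0,"twist": 0},
])

```text
t: 21.25
ee_pos: [0.5128, -0.016, 0.2208]
eef_rot: [-3.141, 0.001, -3.098]
force: [0.3, -0.1, -0.2]
gripper_width: 0.0851
grasp_force: 0.0
```

```bash
python3 - <<'E'
from h import *
im,d=imaging.grab_frame('scene'); P=cloud('scene',d)
o=r.observe(); print(o['ee_pos'],o['eef_rot'],o['gripper_width'])
print(colors(im,P,{'yel':(19,32),'blue':(95,125),'org':(7,16),'red':(0,5)},(0.06,0.2),(0.43,0.75,0.0,0.12)))
im2,d2=imaging.grab_frame('top'); P=cloud('top',d2)
print(colors(im2,P,{'yel':(19,32),'blue':(95,125),'org':(7,16),'red':(0,5)},(0.06,0.2),(0.43,0.75,0.0,0.11)))
s=P.reshape(-1,3); k=s[(s[:,0]>.45)&(s[:,0]<.53)&(abs(s[:,1]-.055)<.05)&(s[:,2]>.075)&(s[:,2]<.13)]; print(np.percentile(k,[1,50,99],axis=0).round(3))
p=im[100:300,180:420];save(cv2.resize(p,(720,600)),'c7.png')
E
```

```text
[ 0.51152422 -0.01037096  0.22079505] [ 3.13743352e+00  1.03898441e-04 -3.09439780e+00] 0.0856172618229652
{'yel': (np.int64(88), [0.5035, 0.0558, 0.0999], [0.481, 0.027, 0.09], [0.518, 0.078, 0.106]), 'blue': (np.int64(37), [0.555, 0.0642, 0.1068], [0.539, 0.04, 0.096], [0.565, 0.074, 0.114]), 'org': (np.int64(88), [0.6042, 0.064, 0.1133], [0.579, 0.037, 0.101], [0.628, 0.084, 0.129]), 'red': (np.int64(65), [0.6641, 0.0654, 0.1118], [0.632, 0.042, 0.092], [0.669, 0.093, 0.14])}
{'yel': (np.int64(65), [0.4913, 0.0401, 0.1045], [0.473, 0.031, 0.086], [0.514, 0.047, 0.112]), 'blue': (np.int64(4), [0.5482, 0.0709, 0.112], [0.544, 0.071, 0.107], [0.553, 0.071, 0.115]), 'org': (np.int64(39), [0.5999, 0.0647, 0.1149], [0.571, 0.058, 0.104], [0.617, 0.077, 0.12]), 'red': (np.int64(65), [0.6408, 0.0583, 0.1232], [0.624, 0.036, 0.111], [0.653, 0.077, 0.135])}
[[0.468 0.023 0.08 ]
 [0.492 0.04  0.102]
 [0.529 0.082 0.112]]
```

View pics/c7.png

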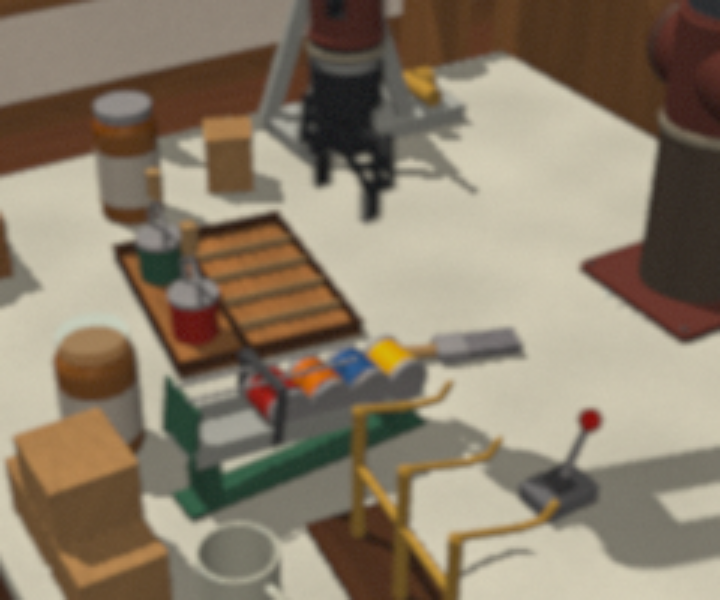

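Both canisters stand in the bay, at (158,250) and (192,310). The open gripper is moving to the yellow tin at (390,358).

>>> jog_arm([
  {"dx": -5,"dy": 25,"dz": 0,"twist": 0},
  {"dx": -10,"dy": 50,"dz": 0,"twist": 0},
  {"dx": -14,"dy": 66,"dz": 0,"twist": 0},
  {"dx": -14,"dy": 66,"dz": -20,"twist": 0},
  {"dx": -14,"dy": 66,"dz": -50,"twist": 0},
])

```text
t: 21.77
ee_pos: [0.5025, 0.0488, 0.1737]
eef_rot: [-3.14, 0.009, -3.096]
force: [1.3, -0.4, -0.7]
gripper_width: 0.0855
grasp_force: 0.0
```

>>> jog_arm([
  {"dx": 0,"dy": 0,"dz": 0,"twist": 0},
  {"dx": 0,"dy": 0,"dz": 0,"twist": 0},
  {"dx": 0,"dy": 0,"dz": 0,"twist": 0},
  {"dx": 0,"dy": 0,"dz": 0,"twist": 0},
  {"dx": 0,"dy": 0,"dz": 0,"twist": 0},
])

```text
t: 22.18
ee_pos: [0.5006, 0.0481, 0.172]
eef_rot: [-3.141, 0.003, -3.098]
force: [-0.5, 1.0, 0.5]
gripper_width: 0.0855
grasp_force: 0.0
```

>>> jog_arm([
  {"dx": -3,"dy": 5,"dz": -20,"twist": 0},
  {"dx": -3,"dy": 5,"dz": -50,"twist": 0},
  {"dx": -3,"dy": 5,"dz": -80,"twist": 0},
  {"dx": -3,"dy": 5,"dz": -110,"twist": 0},
  {"dx": -3,"dy": 5,"dz": -134,"twist": 0},
])

```text
t: 22.6
ee_pos: [0.4965, 0.0533, 0.0352]
eef_rot: [-3.142, 0.001, -3.098]
force: [-0.0, -0.6, -0.2]
gripper_width: 0.0854
grasp_force: 0.0
```

>>> jog_arm([
  {"dx": 0,"dy": 0,"dz": 0,"twist": 0},
  {"dx": 0,"dy": 0,"dz": 0,"twist": 0},
  {"dx": 0,"dy": 0,"dz": 0,"twist": 0},
  {"dx": 0,"dy": 0,"dz": 0,"twist": 0},
  {"dx": 0,"dy": 0,"dz": 0,"twist": 0},
], grip=255, force=40)

```text
t: 23.02
ee_pos: [0.4977, 0.0533, 0.0379]
eef_rot: [-3.141, 0.003, -3.097]
force: [-0.1, 0.8, -0.6]
gripper_width: 0.0596
grasp_force: 45.3
```

```bash
python3 - <<'E'
from h import *
o=r.observe(); print(o['ee_pos'],o['eef_rot'],o['gripper_width'],o['force'],o['grasp_force'],o['joint_positions'])
im,d=imaging.grab_frame('scene')
p=im[160:300,250:410];save(cv2.resize(p,(640,560)),'c8.png')
E
```

```text
[0.49773596 0.05334807 0.03790965] [-3.14121753e+00  2.86419997e-03 -3.09732429e+00] 0.05957579842160793 [-0.12658864  0.84700504 -0.57566193] 45.300532579422 [-5.08208374e-02  1.18188977e-01  1.98648831e+00 -1.18088389e-04
  1.03402850e+00 -1.66582476e+00]
```

View pics/c8.png

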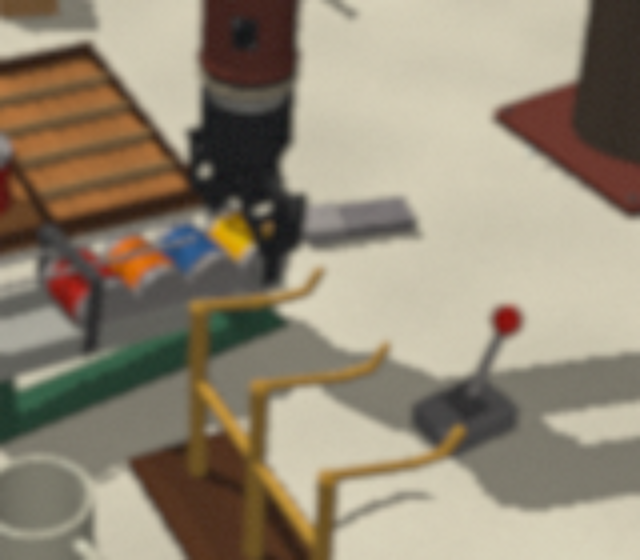

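The crop shows the near finger at (272,240), on the stop side of the yellow tin at (235,238). I'll check the offset by depth before lifting.

```bash
python3 - <<'E'
from h import *
im,d=imaging.grab_frame('scene'); P=cloud('scene',d)
for v in (205,211,215,219,223,227,231):
    print(v,[(np.round(P[v,u]*1000).astype(int).tolist(),im[v,u].tolist()) for u in (304,309,314,318,322)])
E
```

```text
205 [([517, 44, 149], [31, 31, 32]), ([516, 72, 165], [31, 29, 31]), ([508, 87, 171], [32, 31, 31]), ([498, 95, 172], [50, 49, 50]), ([339, -108, -2], [194, 187, 166])]
211 [([504, 24, 109], [38, 38, 40]), ([406, -95, 1], [114, 112, 103]), ([502, 81, 142], [101, 97, 88]), ([484, 77, 134], [78, 76, 70]), ([502, 124, 168], [44, 44, 44])]
215 [([509, 33, 100], [185, 155, 79]), ([498, 45, 103], [143, 107, 6]), ([508, 91, 135], [36, 34, 35]), ([506, 110, 146], [56, 43, 34]), ([501, 124, 153], [29, 30, 32])]
219 [([517, 45, 94], [198, 145, 34]), ([508, 61, 100], [207, 167, 10]), ([506, 88, 117], [46, 41, 31]), ([506, 110, 131], [38, 34, 28]), ([486, 103, 119], [30, 29, 31])]
223 [([540, 83, 110], [119, 119, 123]), ([514, 71, 93], [204, 153, 47]), ([506, 88, 101], [72, 71, 69]), ([510, 117, 120], [29, 30, 31]), ([492, 114, 112], [118, 115, 103])]
227 [([545, 91, 102], [83, 79, 77]), ([524, 88, 91], [88, 86, 84]), ([510, 95, 91], [78, 77, 73]), ([497, 99, 88], [29, 29, 33]), ([472, 87, 71], [183, 176, 157])]
231 [([541, 85, 80], [84, 81, 79]), ([522, 85, 72], [87, 85, 83]), ([507, 92, 72], [79, 78, 76]), ([486, 84, 57], [91, 87, 82]), ([428, 25, -4], [203, 194, 170])]
```

>>> jog_arm([
  {"dx": 0,"dy": 0,"dz": 15,"twist": 0},
  {"dx": 0,"dy": 0,"dz": 40,"twist": 0},
  {"dx": 0,"dy": 0,"dz": 70,"twist": 0},
  {"dx": 0,"dy": 0,"dz": 100,"twist": 0},
  {"dx": 0,"dy": -5,"dz": 110,"twist": -5},
])

```text
t: 23.53
ee_pos: [0.4997, 0.0489, 0.152]
eef_rot: [3.141, 0.009, 3.1]
force: [1.4, -0.4, -0.5]
gripper_width: 0.0593
grasp_force: 45.4
```

>>> jog_arm([
  {"dx": 0,"dy": -25,"dz": 0,"twist": -6.5},
  {"dx": 0,"dy": -50,"dz": 0,"twist": -13},
  {"dx": 0,"dy": -75,"dz": 0,"twist": -19.5},
  {"dx": 0,"dy": -100,"dz": 0,"twist": -26},
  {"dx": 0,"dy": -125,"dz": 0,"twist": -32.5},
])

```text
t: 23.95
ee_pos: [0.4969, -0.0777, 0.1472]
eef_rot: [3.141, 0.002, 2.526]
force: [-0.0, 0.3, -0.3]
gripper_width: 0.0594
grasp_force: 45.3
```

>>> jog_arm([
  {"dx": 1,"dy": -16,"dz": 0,"twist": -6.5},
  {"dx": 2,"dy": -32,"dz": 0,"twist": -13},
  {"dx": 3,"dy": -48,"dz": 0,"twist": -19.5},
  {"dx": 4,"dy": -64,"dz": 0,"twist": -26},
  {"dx": 5,"dy": -81,"dz": 0,"twist": -32.5},
])

```text
t: 24.37
ee_pos: [0.5019, -0.1584, 0.147]
eef_rot: [3.14, 0.001, 1.959]
force: [-0.1, -0.6, -0.9]
gripper_width: 0.0597
grasp_force: 45.2
```

>>> jog_arm([
  {"dx": 0,"dy": 0,"dz": 0,"twist": -6.5},
  {"dx": 0,"dy": 0,"dz": 0,"twist": -13},
  {"dx": 0,"dy": 0,"dz": 0,"twist": -19.5},
  {"dx": 0,"dy": 0,"dz": 0,"twist": -26},
  {"dx": 0,"dy": 0,"dz": 0,"twist": -30},
])

```text
t: 24.78
ee_pos: [0.5019, -0.1578, 0.147]
eef_rot: [3.14, 0.0, 1.435]
force: [0.2, 0.1, -0.4]
gripper_width: 0.0592
grasp_force: 45.2
```

```bash
cat > look.py <<'E'
from h import *
import sys
o=r.observe(); print('ee',o['ee_pos'].round(4),'yaw',np.degrees(o['eef_rot'][2]).round(1),o['gripper_width'].round(4),o['force'].round(1))
R=tray_pose(); f,a=tw(R); print(np.round(R[0],1),np.round(R[1],1),a,'tins',[f(-45,y).tolist() for y in(-116,-58,0,58,116)])
for n in('top','scene'):
    im,d=imaging.grab_frame(n); P=cloud(n,d)
    for k,v in colors(im,P,{'yel':(19,32),'blue':(95,125),'org':(7,16),'red':(0,5)},(0.06,0.15),(0.46,0.75,0.0,0.12)).items(): print(n,k,v)
E
python3 look.py
```

```text
Traceback (most recent call last):
  File "look.py", line 3, in <module>
    o=r.observe(); print('ee',o['ee_pos'].round(4),'yaw',np.degrees(o['eef_rot'][2]).round(1),o['gripper_width'].round(4),o['force'].round(1))
                                                                                              ^^^^^^^^^^^^^^^^^^^^^^^^
AttributeError: 'float' object has no attribute 'round'
```

```bash
sed -i "s/o\['gripper_width'\].round(4)/o['gripper_width']/" look.py; python3 look.py
```

```text
ee [ 0.5019 -0.1578  0.147 ] yaw 82.2 0.0592242439736569 [ 0.2  0.1 -0.4]
[ 532.6 -278.7] [299.3 241. ] -7.547368 tins [[472.7, -387.8], [480.4, -330.3], [488.0, -272.8], [495.6, -215.3], [503.2, -157.8]]
top yel (np.int64(0), None, None, None)
top blue (np.int64(133), [0.4975, 0.0525, 0.1041], [0.479, 0.034, 0.092], [0.514, 0.068, 0.114])
top org (np.int64(185), [0.5432, 0.0525, 0.1084], [0.523, 0.034, 0.09], [0.567, 0.074, 0.126])
top red (np.int64(114), [0.5929, 0.0552, 0.1154], [0.575, 0.034, 0.104], [0.613, 0.074, 0.124])
scene yel (np.int64(0), None, None, None)
scene blue (np.int64(57), [0.5042, 0.0542, 0.1004], [0.492, 0.033, 0.091], [0.515, 0.072, 0.109])
scene org (np.int64(88), [0.5547, 0.0592, 0.1067], [0.53, 0.033, 0.091], [0.573, 0.082, 0.124])
scene red (np.int64(101), [0.6092, 0.0609, 0.1101], [0.58, 0.034, 0.087], [0.65, 0.099, 0.139])
```

Next tin has rolled down. Tray unchanged. Lowering.

>>> jog_arm([
  {"dx": 1,"dy": 0,"dz": -25,"twist": 0},
  {"dx": 1,"dy": 0,"dz": -60,"twist": 0},
  {"dx": 1,"dy": 0,"dz": -95,"twist": 0},
  {"dx": 1,"dy": 0,"dz": -125,"twist": 0},
  {"dx": 1,"dy": 0,"dz": -146,"twist": 0},
])

```text
t: 25.4
ee_pos: [0.5008, -0.1567, -0.0027]
eef_rot: [-3.139, -0.001, 1.443]
force: [-0.7, 0.5, -0.7]
gripper_width: 0.0597
grasp_force: 45.5
```

>>> jog_arm([
  {"dx": 0,"dy": 0,"dz": 0,"twist": 0},
  {"dx": 0,"dy": 0,"dz": -3,"twist": 0},
  {"dx": 0,"dy": 0,"dz": -6,"twist": 0},
  {"dx": 0,"dy": 0,"dz": -9,"twist": 0},
  {"dx": 0,"dy": 0,"dz": -11,"twist": 0},
])

```text
t: 25.82
ee_pos: [0.5038, -0.1582, -0.0094]
eef_rot: [3.139, 0.001, 1.441]
force: [-0.4, 0.7, -0.6]
gripper_width: 0.0593
grasp_force: 45.4
```

>>> jog_arm([
  {"dx": 0,"dy": 0,"dz": 0,"twist": 0},
  {"dx": 0,"dy": 0,"dz": 0,"twist": 0},
  {"dx": 0,"dy": 0,"dz": 0,"twist": 0},
  {"dx": 0,"dy": 0,"dz": 0,"twist": 0},
  {"dx": 0,"dy": 0,"dz": 0,"twist": 0},
])

```text
t: 26.23
ee_pos: [0.5025, -0.1576, -0.0107]
eef_rot: [3.141, 0.0, 1.441]
force: [-0.6, -0.2, -1.4]
gripper_width: 0.0597
grasp_force: 45.4
```

>>> jog_arm([
  {"dx": 0,"dy": 0,"dz": -1,"twist": 0},
  {"dx": 0,"dy": 0,"dz": -2,"twist": 0},
  {"dx": 0,"dy": 0,"dz": -3,"twist": 0},
  {"dx": 0,"dy": 0,"dz": -3,"twist": 0},
  {"dx": 0,"dy": 0,"dz": -3,"twist": 0},
])

```text
t: 26.65
ee_pos: [0.5026, -0.1577, -0.0118]
eef_rot: [-3.141, 0.0, 1.441]
force: [-7.5, 3.1, 19.1]
gripper_width: 0.0598
grasp_force: 47.6
```

>>> jog_arm([
  {"dx": 0,"dy": 0,"dz": 2,"twist": 0},
  {"dx": 0,"dy": 0,"dz": 2,"twist": 0},
  {"dx": 0,"dy": 0,"dz": 2,"twist": 0},
  {"dx": 0,"dy": 0,"dz": 2,"twist": 0},
  {"dx": 0,"dy": 0,"dz": 2,"twist": 0},
], grip=0)

```text
t: 27.07
ee_pos: [0.5022, -0.1574, -0.0122]
eef_rot: [-3.141, -0.0, 1.44]
force: [-0.1, -0.4, 0.7]
gripper_width: 0.0851
grasp_force: 0.0
```

>>> jog_arm([
  {"dx": 0,"dy": 0,"dz": 10,"twist": 0},
  {"dx": 0,"dy": 0,"dz": 40,"twist": 0},
  {"dx": 0,"dy": 0,"dz": 75,"twist": 0},
  {"dx": 0,"dy": 0,"dz": 110,"twist": 5},
  {"dx": 0,"dy": 10,"dz": 145,"twist": 11},
])

```text
t: 27.48
ee_pos: [0.5021, -0.1485, 0.1352]
eef_rot: [-3.142, 0.001, 1.635]
force: [0.4, 0.3, 0.3]
gripper_width: 0.0855
grasp_force: 0.0
```

>>> jog_arm([
  {"dx": 0,"dy": 28,"dz": 0,"twist": 6.5},
  {"dx": -1,"dy": 56,"dz": 0,"twist": 13},
  {"dx": -2,"dy": 84,"dz": 0,"twist": 19.5},
  {"dx": -3,"dy": 110,"dz": 0,"twist": 26},
  {"dx": -4,"dy": 130,"dz": 0,"twist": 32.5},
])

```text
t: 27.9
ee_pos: [0.4982, -0.0157, 0.1339]
eef_rot: [3.141, 0.0, 2.206]
force: [0.3, 0.1, -0.6]
gripper_width: 0.0858
grasp_force: 0.0
```

```bash
cat > traylook.py <<'E'
from h import *
im,d=imaging.grab_frame('top'); P=cloud('top',d)
for k,v in colors(im,P,{'yel':(19,32),'blue':(95,125),'org':(7,16),'red':(0,5)},(0.035,0.075),(0.4,0.56,-0.44,-0.12)).items(): print(k,v)
save(cv2.resize(im[170:290,290:430],(700,600)),'tray%d.png'%int(r.observe()['t']))
E
python3 traylook.py; ls pics
```

```text
yel (np.int64(162), [0.5035, -0.1552, 0.0535], [0.484, -0.177, 0.041], [0.527, -0.13, 0.064])
blue (np.int64(0), None, None, None)
org (np.int64(1), [0.4033, -0.3533, 0.0366], [0.403, -0.353, 0.037], [0.403, -0.353, 0.037])
red (np.int64(0), None, None, None)
c2.png
c3.png
c4.png
c5.png
c6.png
c7.png
c8.png
crop1.png
scene0.png
top0.png
tray27.png
```

Yellow lies in its slot, with its top at 54 mm. Next is the blue tin.

>>> jog_arm([
  {"dx": 0,"dy": 10,"dz": 0,"twist": 6.5},
  {"dx": 0,"dy": 20,"dz": 0,"twist": 13},
  {"dx": 0,"dy": 30,"dz": 0,"twist": 19.5},
  {"dx": 0,"dy": 40,"dz": 0,"twist": 26},
  {"dx": 0,"dy": 50,"dz": 0,"twist": 32.5},
])

```text
t: 28.37
ee_pos: [0.4984, 0.0328, 0.1337]
eef_rot: [3.142, 0.0, 2.772]
force: [0.7, 0.1, 0.1]
gripper_width: 0.0855
grasp_force: 0.0
```

>>> jog_arm([
  {"dx": 0,"dy": 8,"dz": 0,"twist": 6.5},
  {"dx": 0,"dy": 16,"dz": 0,"twist": 13},
  {"dx": 0,"dy": 19,"dz": 0,"twist": 19.5},
  {"dx": 0,"dy": 19,"dz": 0,"twist": 23.5},
  {"dx": 0,"dy": 19,"dz": 0,"twist": 23.5},
])

```text
t: 28.78
ee_pos: [0.4984, 0.0516, 0.1336]
eef_rot: [-3.142, 0.0, -3.104]
force: [-0.4, -0.5, 0.4]
gripper_width: 0.0856
grasp_force: 0.0
```

>>> jog_arm([
  {"dx": 0,"dy": 0,"dz": -15,"twist": 0},
  {"dx": 0,"dy": 0,"dz": -35,"twist": 0},
  {"dx": 0,"dy": 0,"dz": -60,"twist": 0},
  {"dx": 0,"dy": 0,"dz": -82,"twist": 0},
  {"dx": 0,"dy": 0,"dz": -96,"twist": 0},
])

```text
t: 29.2
ee_pos: [0.497, 0.0513, 0.0352]
eef_rot: [3.141, -0.002, -3.109]
force: [-0.3, 0.0, -0.4]
gripper_width: 0.0853
grasp_force: 0.0
```

>>> jog_arm([
  {"dx": 0,"dy": 0,"dz": 0,"twist": 0},
  {"dx": 0,"dy": 0,"dz": 0,"twist": 0},
  {"dx": 0,"dy": 0,"dz": 0,"twist": 0},
  {"dx": 0,"dy": 0,"dz": 0,"twist": 0},
  {"dx": 0,"dy": 0,"dz": 0,"twist": 0},
], grip=255)

```text
t: 29.62
ee_pos: [0.4992, 0.0514, 0.0382]
eef_rot: [-3.141, 0.002, -3.107]
force: [-1.1, -0.7, -1.6]
gripper_width: 0.0596
grasp_force: 43.8
```

>>> jog_arm([
  {"dx": 0,"dy": 0,"dz": 15,"twist": 0},
  {"dx": 0,"dy": 0,"dz": 40,"twist": 0},
  {"dx": 0,"dy": 0,"dz": 70,"twist": 0},
  {"dx": 0,"dy": 0,"dz": 100,"twist": 0},
  {"dx": 0,"dy": -5,"dz": 110,"twist": -5},
])

```text
t: 30.03
ee_pos: [0.5015, 0.0469, 0.1529]
eef_rot: [3.141, 0.008, 3.091]
force: [1.4, -0.2, -1.8]
gripper_width: 0.0597
grasp_force: 46.3
```

>>> jog_arm([
  {"dx": 0,"dy": -27,"dz": 0,"twist": -6.5},
  {"dx": 0,"dy": -54,"dz": 0,"twist": -13},
  {"dx": 0,"dy": -81,"dz": 0,"twist": -19.5},
  {"dx": 0,"dy": -108,"dz": 0,"twist": -26},
  {"dx": 0,"dy": -135,"dz": 0,"twist": -32.5},
])

```text
t: 30.45
ee_pos: [0.4987, -0.0898, 0.1481]
eef_rot: [3.141, 0.002, 2.517]
force: [0.7, -0.0, -1.9]
gripper_width: 0.0596
grasp_force: 46.2
```

>>> jog_arm([
  {"dx": -1,"dy": -25,"dz": 0,"twist": -6.5},
  {"dx": -2,"dy": -50,"dz": 0,"twist": -13},
  {"dx": -3,"dy": -75,"dz": 0,"twist": -19.5},
  {"dx": -3,"dy": -100,"dz": 0,"twist": -26},
  {"dx": -3,"dy": -126,"dz": 0,"twist": -32.5},
])

```text
t: 30.87
ee_pos: [0.4955, -0.2158, 0.148]
eef_rot: [3.141, 0.001, 1.949]
force: [1.0, 0.9, -1.8]
gripper_width: 0.0594
grasp_force: 46.2
```

>>> jog_arm([
  {"dx": 0,"dy": 0,"dz": 0,"twist": -6.5},
  {"dx": 0,"dy": 0,"dz": 0,"twist": -13},
  {"dx": 0,"dy": 0,"dz": 0,"twist": -19.5},
  {"dx": 0,"dy": 0,"dz": 0,"twist": -26},
  {"dx": 0,"dy": 0,"dz": 0,"twist": -29.5},
])

```text
t: 31.28
ee_pos: [0.4956, -0.2149, 0.1478]
eef_rot: [3.14, 0.0, 1.434]
force: [0.5, 0.1, -1.7]
gripper_width: 0.0595
grasp_force: 46.2
```

```bash
python3 look.py; python3 traylook.py
```

```text
ee [ 0.4956 -0.2149  0.1478] yaw 82.2 0.059468158702959954 [ 0.5  0.1 -1.7]
[ 532.6 -278.7] [299.6 241.6] -7.569321 tins [[472.7, -387.8], [480.4, -330.3], [488.0, -272.8], [495.7, -215.3], [503.3, -157.8]]
top yel (np.int64(0), None, None, None)
top blue (np.int64(0), None, None, None)
top org (np.int64(207), [0.4944, 0.0497, 0.1018], [0.473, 0.031, 0.084], [0.521, 0.071, 0.113])
top red (np.int64(158), [0.5434, 0.0524, 0.1095], [0.526, 0.034, 0.095], [0.563, 0.074, 0.129])
scene yel (np.int64(0), None, None, None)
scene blue (np.int64(0), None, None, None)
scene org (np.int64(98), [0.5043, 0.054, 0.1], [0.48, 0.027, 0.085], [0.531, 0.074, 0.106])
scene red (np.int64(103), [0.5572, 0.0591, 0.1043], [0.53, 0.033, 0.08], [0.572, 0.077, 0.121])
yel (np.int64(157), [0.5056, -0.1545, 0.0545], [0.484, -0.177, 0.042], [0.527, -0.131, 0.068])
blue (np.int64(0), None, None, None)
org (np.int64(0), None, None, None)
red (np.int64(0), None, None, None)
```

>>> jog_arm([
  {"dx": 0,"dy": 0,"dz": -25,"twist": 0},
  {"dx": 0,"dy": 0,"dz": -60,"twist": 0},
  {"dx": 0,"dy": 0,"dz": -95,"twist": 0},
  {"dx": 0,"dy": 0,"dz": -125,"twist": 0},
  {"dx": 0,"dy": 0,"dz": -147,"twist": 0},
])

```text
t: 31.95
ee_pos: [0.4939, -0.2136, -0.0026]
eef_rot: [-3.139, -0.001, 1.442]
force: [-0.9, -0.3, -1.7]
gripper_width: 0.0596
grasp_force: 46.3
```

>>> jog_arm([
  {"dx": 0,"dy": 0,"dz": 0,"twist": 0},
  {"dx": 0,"dy": 0,"dz": -4,"twist": 0},
  {"dx": 0,"dy": 0,"dz": -8,"twist": 0},
  {"dx": 0,"dy": 0,"dz": -11,"twist": 0},
  {"dx": 0,"dy": 0,"dz": -12,"twist": 0},
])

```text
t: 32.37
ee_pos: [0.4965, -0.2152, -0.0106]
eef_rot: [3.139, 0.001, 1.441]
force: [-0.2, 0.9, -2.0]
gripper_width: 0.0595
grasp_force: 46.1
```

>>> jog_arm([
  {"dx": 0,"dy": 0,"dz": 0,"twist": 0},
  {"dx": 0,"dy": 0,"dz": -1,"twist": 0},
  {"dx": 0,"dy": 0,"dz": -1,"twist": 0},
  {"dx": 0,"dy": 0,"dz": -1,"twist": 0},
  {"dx": 0,"dy": 0,"dz": -1,"twist": 0},
])

```text
t: 32.78
ee_pos: [0.4962, -0.215, -0.0111]
eef_rot: [3.14, 0.001, 1.441]
force: [-2.1, 1.7, 7.1]
gripper_width: 0.0596
grasp_force: 47.1
```

>>> jog_arm([
  {"dx": 0,"dy": 0,"dz": 1,"twist": 0},
  {"dx": 0,"dy": 0,"dz": 1,"twist": 0},
  {"dx": 0,"dy": 0,"dz": 1,"twist": 0},
  {"dx": 0,"dy": 0,"dz": 1,"twist": 0},
  {"dx": 0,"dy": 0,"dz": 1,"twist": 0},
], grip=0)

```text
t: 33.2
ee_pos: [0.4954, -0.2145, -0.0119]
eef_rot: [3.142, 0.0, 1.441]
force: [-0.0, -1.2, 0.9]
gripper_width: 0.0853
grasp_force: 0.0
```

>>> jog_arm([
  {"dx": 0,"dy": 0,"dz": 10,"twist": 0},
  {"dx": 0,"dy": 0,"dz": 40,"twist": 0},
  {"dx": 0,"dy": 0,"dz": 75,"twist": 0},
  {"dx": 0,"dy": 0,"dz": 110,"twist": 5},
  {"dx": 0,"dy": 10,"dz": 145,"twist": 11},
])

```text
t: 33.62
ee_pos: [0.4952, -0.2055, 0.1353]
eef_rot: [3.141, 0.001, 1.635]
force: [1.2, 0.1, 0.0]
gripper_width: 0.0857
grasp_force: 0.0
```

>>> jog_arm([
  {"dx": 0,"dy": 34,"dz": 0,"twist": 6.5},
  {"dx": 1,"dy": 68,"dz": 0,"twist": 13},
  {"dx": 2,"dy": 102,"dz": 0,"twist": 19.5},
  {"dx": 3,"dy": 136,"dz": 0,"twist": 26},
  {"dx": 3,"dy": 170,"dz": 0,"twist": 32.5},
])

```text
t: 34.03
ee_pos: [0.4984, -0.0331, 0.1341]
eef_rot: [3.141, 0.001, 2.205]
force: [0.2, -0.7, -0.0]
gripper_width: 0.0855
grasp_force: 0.0
```

>>> jog_arm([
  {"dx": 0,"dy": 18,"dz": 0,"twist": 6.5},
  {"dx": 0,"dy": 36,"dz": 0,"twist": 13},
  {"dx": 0,"dy": 54,"dz": 0,"twist": 19.5},
  {"dx": 0,"dy": 72,"dz": 0,"twist": 26},
  {"dx": 0,"dy": 88,"dz": 0,"twist": 32.5},
])

```text
t: 34.45
ee_pos: [0.4983, 0.0547, 0.1339]
eef_rot: [3.141, 0.001, 2.773]
force: [0.5, -0.2, 0.4]
gripper_width: 0.0849
grasp_force: 0.0
```

>>> jog_arm([
  {"dx": 0,"dy": 0,"dz": 0,"twist": 6.5},
  {"dx": 0,"dy": 0,"dz": 0,"twist": 13},
  {"dx": 0,"dy": 0,"dz": 0,"twist": 19.5},
  {"dx": 0,"dy": 0,"dz": 0,"twist": 24},
  {"dx": 0,"dy": 0,"dz": 0,"twist": 24},
])

```text
t: 34.87
ee_pos: [0.4984, 0.0536, 0.1338]
eef_rot: [-3.142, 0.001, -3.094]
force: [-0.4, -0.3, -0.3]
gripper_width: 0.0854
grasp_force: 0.0
```

```bash
python3 traylook.py; python3 look.py | head -2
```

```text
yel (np.int64(158), [0.5033, -0.1554, 0.0542], [0.484, -0.177, 0.038], [0.523, -0.13, 0.065])
blue (np.int64(117), [0.497, -0.2129, 0.0546], [0.48, -0.232, 0.041], [0.516, -0.197, 0.065])
org (np.int64(0), None, None, None)
red (np.int64(0), None, None, None)
ee [0.4984 0.0535 0.1337] yaw -177.5 0.08540176759246644 [ 0.5  1.2 -0.2]
[ 532.8 -279.1] [300.1 241.4] -7.535225 tins [[473.0, -388.2], [480.6, -330.7], [488.2, -273.2], [495.8, -215.7], [503.4, -158.2]]
```

>>> jog_arm([
  {"dx": 0,"dy": -1,"dz": -15,"twist": 0},
  {"dx": 0,"dy": -1,"dz": -35,"twist": 0},
  {"dx": 0,"dy": -1,"dz": -60,"twist": 0},
  {"dx": 0,"dy": -1,"dz": -82,"twist": 0},
  {"dx": 0,"dy": -1,"dz": -96,"twist": 0},
])

```text
t: 35.53
ee_pos: [0.4969, 0.0525, 0.0348]
eef_rot: [3.141, -0.003, -3.099]
force: [-0.9, 0.0, 0.8]
gripper_width: 0.0854
grasp_force: 0.0
```

>>> jog_arm([
  {"dx": 0,"dy": 0,"dz": 0,"twist": 0},
  {"dx": 0,"dy": 0,"dz": 0,"twist": 0},
  {"dx": 0,"dy": 0,"dz": 0,"twist": 0},
  {"dx": 0,"dy": 0,"dz": 0,"twist": 0},
  {"dx": 0,"dy": 0,"dz": 0,"twist": 0},
], grip=255)

```text
t: 35.95
ee_pos: [0.4993, 0.0524, 0.0382]
eef_rot: [-3.141, 0.002, -3.098]
force: [1.1, -0.0, -1.3]
gripper_width: 0.0594
grasp_force: 43.4
```

>>> jog_arm([
  {"dx": 0,"dy": 0,"dz": 15,"twist": 0},
  {"dx": 0,"dy": 0,"dz": 40,"twist": 0},
  {"dx": 0,"dy": 0,"dz": 70,"twist": 0},
  {"dx": 0,"dy": 0,"dz": 100,"twist": 0},
  {"dx": 0,"dy": -5,"dz": 110,"twist": -5},
])

```text
t: 36.37
ee_pos: [0.5014, 0.0479, 0.1529]
eef_rot: [3.141, 0.008, 3.099]
force: [1.4, 0.8, -1.1]
gripper_width: 0.0597
grasp_force: 45.1
```

>>> jog_arm([
  {"dx": -1,"dy": -32,"dz": 0,"twist": -6.5},
  {"dx": -2,"dy": -64,"dz": 0,"twist": -13},
  {"dx": -3,"dy": -96,"dz": 0,"twist": -19.5},
  {"dx": -4,"dy": -128,"dz": 0,"twist": -26},
  {"dx": -5,"dy": -160,"dz": 0,"twist": -32.5},
])

```text
t: 36.78
ee_pos: [0.4935, -0.114, 0.148]
eef_rot: [3.141, 0.002, 2.526]
force: [0.7, -0.7, -1.5]
gripper_width: 0.0597
grasp_force: 44.9
```

>>> jog_arm([
  {"dx": -1,"dy": -32,"dz": 0,"twist": -6.5},
  {"dx": -2,"dy": -64,"dz": 0,"twist": -13},
  {"dx": -3,"dy": -96,"dz": 0,"twist": -19.5},
  {"dx": -4,"dy": -128,"dz": 0,"twist": -26},
  {"dx": -5,"dy": -159,"dz": 0,"twist": -32.5},
])

```text
t: 37.2
ee_pos: [0.4883, -0.2734, 0.148]
eef_rot: [3.141, 0.001, 1.958]
force: [1.3, -0.1, -0.5]
gripper_width: 0.0596
grasp_force: 44.8
```

>>> jog_arm([
  {"dx": 0,"dy": 0,"dz": 0,"twist": -6.5},
  {"dx": 0,"dy": 0,"dz": 0,"twist": -13},
  {"dx": 0,"dy": 0,"dz": 0,"twist": -19.5},
  {"dx": 0,"dy": 0,"dz": 0,"twist": -26},
  {"dx": 0,"dy": 0,"dz": 0,"twist": -30},
])

```text
t: 37.62
ee_pos: [0.4885, -0.2718, 0.1477]
eef_rot: [3.141, 0.0, 1.434]
force: [0.0, 0.1, -2.5]
gripper_width: 0.0595
grasp_force: 44.8
```

```bash
python3 look.py; python3 traylook.py
```

```text
ee [ 0.4885 -0.2718  0.1477] yaw 82.2 0.05948906537848515 [ 0.   0.1 -2.5]
[ 532.6 -278. ] [297.7 240.7] -7.6891723 tins [[472.5, -387.0], [480.2, -329.5], [488.0, -272.0], [495.7, -214.5], [503.5, -157.0]]
top yel (np.int64(0), None, None, None)
top blue (np.int64(0), None, None, None)
top org (np.int64(0), None, None, None)
top red (np.int64(180), [0.4946, 0.0494, 0.1032], [0.476, 0.031, 0.088], [0.517, 0.072, 0.114])
scene yel (np.int64(0), None, None, None)
scene blue (np.int64(0), None, None, None)
scene org (np.int64(2), [0.478, 0.0549, 0.0957], [0.476, 0.049, 0.093], [0.48, 0.061, 0.098])
scene red (np.int64(115), [0.5085, 0.0537, 0.0976], [0.48, 0.032, 0.076], [0.523, 0.072, 0.107])
yel (np.int64(157), [0.506, -0.1531, 0.054], [0.484, -0.176, 0.035], [0.524, -0.131, 0.063])
blue (np.int64(81), [0.5031, -0.2166, 0.0547], [0.481, -0.231, 0.043], [0.516, -0.197, 0.064])
org (np.int64(0), None, None, None)
red (np.int64(0), None, None, None)
```

Red is at the stop. I'll place orange and come back for it.

>>> jog_arm([
  {"dx": 0,"dy": -1,"dz": -25,"twist": 0},
  {"dx": 0,"dy": -1,"dz": -60,"twist": 0},
  {"dx": 0,"dy": -1,"dz": -95,"twist": 0},
  {"dx": 0,"dy": -1,"dz": -125,"twist": 0},
  {"dx": 0,"dy": -1,"dz": -147,"twist": 0},
])

```text
t: 38.28
ee_pos: [0.487, -0.2714, -0.0027]
eef_rot: [-3.139, -0.001, 1.442]
force: [0.0, 0.5, -1.5]
gripper_width: 0.0596
grasp_force: 45.1
```

>>> jog_arm([
  {"dx": 0,"dy": 0,"dz": 0,"twist": 0},
  {"dx": 0,"dy": 0,"dz": -4,"twist": 0},
  {"dx": 0,"dy": 0,"dz": -8,"twist": 0},
  {"dx": 0,"dy": 0,"dz": -11,"twist": 0},
  {"dx": 0,"dy": 0,"dz": -12,"twist": 0},
])

```text
t: 38.7
ee_pos: [0.4894, -0.2733, -0.0106]
eef_rot: [3.139, 0.001, 1.441]
force: [-0.8, 1.1, -2.0]
gripper_width: 0.0591
grasp_force: 44.9
```

>>> jog_arm([
  {"dx": 0,"dy": 0,"dz": 0,"twist": 0},
  {"dx": 0,"dy": 0,"dz": -1,"twist": 0},
  {"dx": 0,"dy": 0,"dz": -1,"twist": 0},
  {"dx": 0,"dy": 0,"dz": -1,"twist": 0},
  {"dx": 0,"dy": 0,"dz": -1,"twist": 0},
])

```text
t: 39.12
ee_pos: [0.4892, -0.2731, -0.0113]
eef_rot: [3.14, 0.001, 1.441]
force: [-1.4, 1.6, 6.3]
gripper_width: 0.0592
grasp_force: 45.7
```

>>> jog_arm([
  {"dx": 0,"dy": 0,"dz": 1,"twist": 0},
  {"dx": 0,"dy": 0,"dz": 1,"twist": 0},
  {"dx": 0,"dy": 0,"dz": 1,"twist": 0},
  {"dx": 0,"dy": 0,"dz": 1,"twist": 0},
  {"dx": 0,"dy": 0,"dz": 1,"twist": 0},
], grip=0)

```text
t: 39.53
ee_pos: [0.4883, -0.2725, -0.012]
eef_rot: [-3.142, -0.0, 1.441]
force: [-0.3, 0.0, -1.3]
gripper_width: 0.0851
grasp_force: 0.0
```

>>> jog_arm([
  {"dx": 0,"dy": 0,"dz": 10,"twist": 0},
  {"dx": 0,"dy": 0,"dz": 40,"twist": 0},
  {"dx": 0,"dy": 0,"dz": 75,"twist": 0},
  {"dx": 0,"dy": 0,"dz": 110,"twist": 5},
  {"dx": 0,"dy": 10,"dz": 145,"twist": 11},
])

```text
t: 39.95
ee_pos: [0.4882, -0.2636, 0.1354]
eef_rot: [3.141, 0.001, 1.635]
force: [0.6, -0.3, 0.2]
gripper_width: 0.0856
grasp_force: 0.0
```

>>> jog_arm([
  {"dx": 1,"dy": 34,"dz": 0,"twist": 6.5},
  {"dx": 2,"dy": 68,"dz": 0,"twist": 13},
  {"dx": 4,"dy": 102,"dz": 0,"twist": 19.5},
  {"dx": 6,"dy": 136,"dz": 0,"twist": 26},
  {"dx": 7,"dy": 170,"dz": 0,"twist": 32.5},
])

```text
t: 40.37
ee_pos: [0.4954, -0.0911, 0.1341]
eef_rot: [3.141, 0.001, 2.205]
force: [1.0, 0.0, -0.2]
gripper_width: 0.085
grasp_force: 0.0
```

>>> jog_arm([
  {"dx": 1,"dy": 30,"dz": 0,"twist": 6.5},
  {"dx": 2,"dy": 60,"dz": 0,"twist": 13},
  {"dx": 3,"dy": 90,"dz": 0,"twist": 19.5},
  {"dx": 3,"dy": 120,"dz": 0,"twist": 26},
  {"dx": 3,"dy": 145,"dz": 0,"twist": 32.5},
])

```text
t: 40.78
ee_pos: [0.4982, 0.0545, 0.1339]
eef_rot: [3.141, 0.001, 2.773]
force: [0.5, -0.0, 0.1]
gripper_width: 0.0851
grasp_force: 0.0
```

>>> jog_arm([
  {"dx": 0,"dy": 0,"dz": 0,"twist": 6.5},
  {"dx": 0,"dy": 0,"dz": 0,"twist": 13},
  {"dx": 0,"dy": 0,"dz": 0,"twist": 19.5},
  {"dx": 0,"dy": 0,"dz": 0,"twist": 24},
  {"dx": 0,"dy": 0,"dz": 0,"twist": 24},
])

```text
t: 41.2
ee_pos: [0.4984, 0.0527, 0.1338]
eef_rot: [-3.142, 0.001, -3.094]
force: [-0.9, 0.2, 0.3]
gripper_width: 0.0855
grasp_force: 0.0
```

```bash
python3 traylook.py; python3 look.py | head -2
```

```text
yel (np.int64(166), [0.5037, -0.1552, 0.0538], [0.484, -0.176, 0.039], [0.524, -0.13, 0.064])
blue (np.int64(118), [0.4969, -0.2131, 0.0548], [0.48, -0.232, 0.042], [0.516, -0.197, 0.066])
org (np.int64(190), [0.4908, -0.2653, 0.0536], [0.47, -0.294, 0.038], [0.513, -0.243, 0.065])
red (np.int64(0), None, None, None)
ee [0.4984 0.0526 0.1337] yaw -177.5 0.0851864088553774 [-0.9  1.   0.5]
[ 532.3 -278.9] [299.2 240.7] -7.551508 tins [[472.4, -387.9], [480.1, -330.4], [487.7, -272.9], [495.3, -215.4], [502.9, -157.9]]
```

>>> jog_arm([
  {"dx": 0,"dy": 0,"dz": -15,"twist": 0},
  {"dx": 0,"dy": 0,"dz": -35,"twist": 0},
  {"dx": 0,"dy": 0,"dz": -60,"twist": 0},
  {"dx": 0,"dy": 0,"dz": -82,"twist": 0},
  {"dx": 0,"dy": 0,"dz": -96,"twist": 0},
])

```text
t: 41.87
ee_pos: [0.4969, 0.0525, 0.0349]
eef_rot: [3.141, -0.003, -3.099]
force: [-1.2, 0.5, -0.5]
gripper_width: 0.0855
grasp_force: 0.0
```

>>> jog_arm([
  {"dx": 0,"dy": 0,"dz": 0,"twist": 0},
  {"dx": 0,"dy": 0,"dz": 0,"twist": 0},
  {"dx": 0,"dy": 0,"dz": 0,"twist": 0},
  {"dx": 0,"dy": 0,"dz": 0,"twist": 0},
  {"dx": 0,"dy": 0,"dz": 0,"twist": 0},
], grip=255)

```text
t: 42.28
ee_pos: [0.4993, 0.0524, 0.0383]
eef_rot: [-3.141, 0.002, -3.097]
force: [-0.4, -0.7, -1.1]
gripper_width: 0.0594
grasp_force: 43.7
```

>>> jog_arm([
  {"dx": 0,"dy": 0,"dz": 15,"twist": 0},
  {"dx": 0,"dy": 0,"dz": 40,"twist": 0},
  {"dx": 0,"dy": 0,"dz": 70,"twist": 0},
  {"dx": 0,"dy": 0,"dz": 100,"twist": 0},
  {"dx": 0,"dy": -5,"dz": 110,"twist": -5},
])

```text
t: 42.7
ee_pos: [0.5013, 0.0479, 0.1528]
eef_rot: [3.141, 0.008, 3.1]
force: [0.8, -0.3, -0.9]
gripper_width: 0.0594
grasp_force: 44.7
```

>>> jog_arm([
  {"dx": -2,"dy": -36,"dz": 0,"twist": -6.5},
  {"dx": -4,"dy": -72,"dz": 0,"twist": -13},
  {"dx": -6,"dy": -108,"dz": 0,"twist": -19.5},
  {"dx": -8,"dy": -144,"dz": 0,"twist": -26},
  {"dx": -9,"dy": -180,"dz": 0,"twist": -32.5},
])

```text
t: 43.12
ee_pos: [0.4893, -0.1341, 0.1481]
eef_rot: [3.141, 0.002, 2.526]
force: [0.5, -1.0, -0.7]
gripper_width: 0.0595
grasp_force: 44.5
```

>>> jog_arm([
  {"dx": -2,"dy": -36,"dz": 0,"twist": -6.5},
  {"dx": -4,"dy": -72,"dz": 0,"twist": -13},
  {"dx": -6,"dy": -108,"dz": 0,"twist": -19.5},
  {"dx": -8,"dy": -144,"dz": 0,"twist": -26},
  {"dx": -9,"dy": -180,"dz": 0,"twist": -32.5},
])

```text
t: 43.53
ee_pos: [0.4801, -0.3145, 0.1479]
eef_rot: [3.141, 0.001, 1.958]
force: [0.2, -0.3, -1.4]
gripper_width: 0.0594
grasp_force: 44.5
```

>>> jog_arm([
  {"dx": 0,"dy": -10,"dz": 0,"twist": -6.5},
  {"dx": 0,"dy": -18,"dz": 0,"twist": -13},
  {"dx": 0,"dy": -18,"dz": 0,"twist": -19.5},
  {"dx": 0,"dy": -18,"dz": 0,"twist": -26},
  {"dx": 0,"dy": -18,"dz": 0,"twist": -30},
])

```text
t: 43.95
ee_pos: [0.4804, -0.331, 0.1477]
eef_rot: [3.141, 0.0, 1.434]
force: [-0.2, 0.3, -1.5]
gripper_width: 0.0597
grasp_force: 44.4
```

```bash
python3 look.py; python3 traylook.py
```

```text
ee [ 0.4804 -0.331   0.1477] yaw 82.2 0.05972266094252545 [-0.2  0.3 -1.5]
[ 532.4 -278.4] [299.  240.6] -7.594363 tins [[472.5, -387.5], [480.2, -330.0], [487.8, -272.5], [495.5, -215.0], [503.2, -157.5]]
top yel (np.int64(0), None, None, None)
top blue (np.int64(0), None, None, None)
top org (np.int64(0), None, None, None)
top red (np.int64(0), None, None, None)
scene yel (np.int64(0), None, None, None)
scene blue (np.int64(0), None, None, None)
scene org (np.int64(0), None, None, None)
scene red (np.int64(0), None, None, None)
yel (np.int64(164), [0.5035, -0.1549, 0.0545], [0.483, -0.176, 0.038], [0.527, -0.13, 0.065])
blue (np.int64(79), [0.5033, -0.2099, 0.056], [0.484, -0.231, 0.045], [0.516, -0.195, 0.065])
org (np.int64(195), [0.4907, -0.2651, 0.0533], [0.468, -0.294, 0.035], [0.514, -0.243, 0.064])
red (np.int64(0), None, None, None)
```

>>> jog_arm([
  {"dx": 0,"dy": 1,"dz": -25,"twist": 0},
  {"dx": 0,"dy": 1,"dz": -60,"twist": 0},
  {"dx": 0,"dy": 1,"dz": -95,"twist": 0},
  {"dx": 0,"dy": 1,"dz": -125,"twist": 0},
  {"dx": 0,"dy": 1,"dz": -147,"twist": 0},
])

```text
t: 44.62
ee_pos: [0.4791, -0.3282, -0.0028]
eef_rot: [-3.139, -0.002, 1.443]
force: [-0.3, -0.4, -0.7]
gripper_width: 0.0596
grasp_force: 44.7
```

>>> jog_arm([
  {"dx": 0,"dy": 0,"dz": 0,"twist": 0},
  {"dx": 0,"dy": 0,"dz": -4,"twist": 0},
  {"dx": 0,"dy": 0,"dz": -8,"twist": 0},
  {"dx": 0,"dy": 0,"dz": -11,"twist": 0},
  {"dx": 0,"dy": 0,"dz": -12,"twist": 0},
])

```text
t: 45.03
ee_pos: [0.4814, -0.3303, -0.0105]
eef_rot: [3.139, 0.001, 1.441]
force: [0.4, -0.2, -2.2]
gripper_width: 0.0594
grasp_force: 44.5
```

>>> jog_arm([
  {"dx": 0,"dy": 0,"dz": 0,"twist": 0},
  {"dx": 0,"dy": 0,"dz": -1,"twist": 0},
  {"dx": 0,"dy": 0,"dz": -1,"twist": 0},
  {"dx": 0,"dy": 0,"dz": -1,"twist": 0},
  {"dx": 0,"dy": 0,"dz": -1,"twist": 0},
])

```text
t: 45.45
ee_pos: [0.4811, -0.3302, -0.0113]
eef_rot: [3.14, 0.001, 1.441]
force: [-1.8, 1.6, 6.6]
gripper_width: 0.0595
grasp_force: 45.2
```

>>> jog_arm([
  {"dx": 0,"dy": 0,"dz": 1,"twist": 0},
  {"dx": 0,"dy": 0,"dz": 1,"twist": 0},
  {"dx": 0,"dy": 0,"dz": 1,"twist": 0},
  {"dx": 0,"dy": 0,"dz": 1,"twist": 0},
  {"dx": 0,"dy": 0,"dz": 1,"twist": 0},
], grip=0)

```text
t: 45.87
ee_pos: [0.4803, -0.3295, -0.012]
eef_rot: [-3.141, -0.0, 1.441]
force: [-0.4, 0.3, 0.2]
gripper_width: 0.0854
grasp_force: 0.0
```

>>> jog_arm([
  {"dx": 0,"dy": 0,"dz": 10,"twist": 0},
  {"dx": 0,"dy": 0,"dz": 40,"twist": 0},
  {"dx": 0,"dy": 0,"dz": 75,"twist": 0},
  {"dx": 0,"dy": 0,"dz": 110,"twist": 5},
  {"dx": 0,"dy": 10,"dz": 145,"twist": 11},
])

```text
t: 46.28
ee_pos: [0.4802, -0.3206, 0.1354]
eef_rot: [3.141, 0.001, 1.635]
force: [0.0, -1.0, 0.9]
gripper_width: 0.0856
grasp_force: 0.0
```

>>> jog_arm([
  {"dx": -5,"dy": 34,"dz": 10,"twist": 6.5},
  {"dx": -15,"dy": 68,"dz": 20,"twist": 13},
  {"dx": -25,"dy": 102,"dz": 30,"twist": 19.5},
  {"dx": -35,"dy": 136,"dz": 30,"twist": 26},
  {"dx": -45,"dy": 170,"dz": 30,"twist": 32.5},
])

```text
t: 46.7
ee_pos: [0.4353, -0.1485, 0.1647]
eef_rot: [3.14, 0.002, 2.205]
force: [0.6, -0.0, -0.3]
gripper_width: 0.086
grasp_force: 0.0
```

>>> jog_arm([
  {"dx": -10,"dy": 34,"dz": 0,"twist": 6.5},
  {"dx": -20,"dy": 68,"dz": 0,"twist": 13},
  {"dx": -30,"dy": 102,"dz": 0,"twist": 19.5},
  {"dx": -40,"dy": 136,"dz": 0,"twist": 26},
  {"dx": -45,"dy": 170,"dz": 0,"twist": 32.5},
])

```text
t: 47.12
ee_pos: [0.3892, 0.0219, 0.1638]
eef_rot: [3.141, 0.001, 2.772]
force: [0.2, 0.2, 0.2]
gripper_width: 0.0859
grasp_force: 0.0
```

```bash
python3 traylook.py; python3 - <<'E'
from h import *
o=r.observe();print(o['ee_pos'],o['eef_rot'])
for n in('top','scene'):
    im,d=imaging.grab_frame(n);P=cloud(n,d)
    hsv=cv2.cvtColor(im,cv2.COLOR_RGB2HSV); b=(abs(P[...,0]-.41)<.08)&(abs(P[...,1]-.25)<.06)
    m=b&((hsv[...,0]<6)|(hsv[...,0]>174))&(hsv[...,1]>150)&(P[...,2]>.05); print(n,'ball',m.sum(),P[m].mean(0).round(3),P[m].min(0).round(3),P[m].max(0).round(3))
    if n=='top':
        q=P[b&(P[...,2]>.015)&(P[...,2]<.04)]; print('base',cv2.minAreaRect((q[:,:2]*1000).astype(np.float32)))
    if n=='top': A=im
    else: S=im
save(np.hstack([cv2.resize(A[150:290,170:430],(400,215)),cv2.resize(S[120:290,180:400],(400,309))[:215]]),'u.png')
save(cv2.resize(S[110:290,180:400],(733,600)),'c9.png')
E
```

```text
yel (np.int64(165), [0.5037, -0.1555, 0.0539], [0.481, -0.177, 0.035], [0.527, -0.131, 0.067])
blue (np.int64(114), [0.4968, -0.213, 0.0551], [0.48, -0.232, 0.036], [0.516, -0.197, 0.066])
org (np.int64(184), [0.4905, -0.2658, 0.0535], [0.47, -0.294, 0.035], [0.513, -0.243, 0.064])
red (np.int64(166), [0.4829, -0.3249, 0.0536], [0.461, -0.35, 0.038], [0.503, -0.304, 0.067])
[0.38846781 0.02712496 0.16361019] [ 3.13773978e+00 -1.10828492e-03  2.78216644e+00]
top ball 40 [0.384 0.246 0.105] [0.373 0.237 0.096] [0.394 0.255 0.115]
base ((415.3296813964844, 249.3497772216797), (52.24473190307617, 67.84109497070312), 89.79996490478516)
scene ball 37 [0.388 0.255 0.101] [0.379 0.243 0.092] [0.394 0.265 0.108]
```

View pics/c9.png

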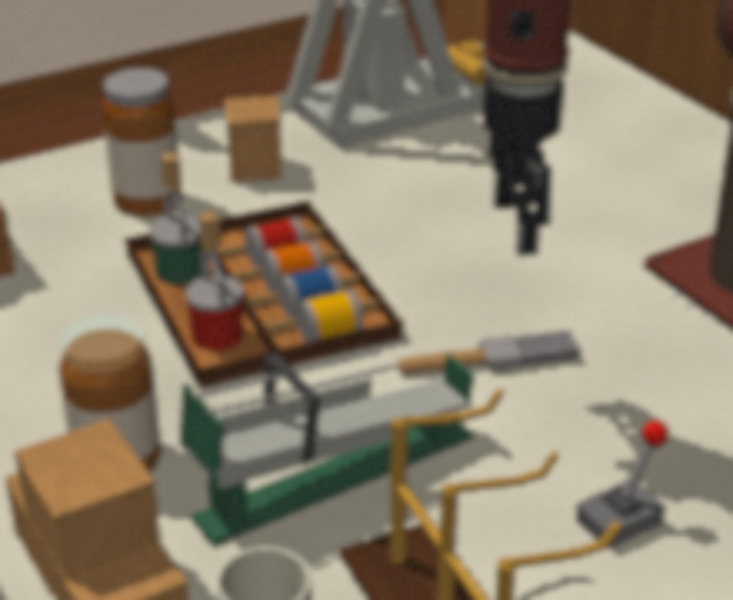

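Four tins lie in separate slots and two canisters stand in the bay. The rack and hooks are empty, so I'll throw the lever now; its ball is at (655,433).

>>> jog_arm([
  {"dx": -10,"dy": 34,"dz": 0,"twist": 5},
  {"dx": -20,"dy": 68,"dz": 0,"twist": 10},
  {"dx": -32,"dy": 102,"dz": 0,"twist": 15},
  {"dx": -45,"dy": 136,"dz": 0,"twist": 20},
  {"dx": -55,"dy": 168,"dz": 0,"twist": 20},
], grip=255)

```text
t: 47.68
ee_pos: [0.3354, 0.1889, 0.1637]
eef_rot: [-3.142, 0.001, 3.117]
force: [0.3, 0.4, 0.4]
gripper_width: 0.0253
grasp_force: 0.0
```

>>> jog_arm([
  {"dx": 0,"dy": 25,"dz": 0,"twist": 0},
  {"dx": 0,"dy": 50,"dz": 0,"twist": 0},
  {"dx": 0,"dy": 55,"dz": 0,"twist": 0},
  {"dx": 0,"dy": 55,"dz": 0,"twist": 0},
  {"dx": 0,"dy": 55,"dz": 0,"twist": 0},
])

```text
t: 48.1
ee_pos: [0.3359, 0.2425, 0.1631]
eef_rot: [-3.141, -0.0, 3.115]
force: [0.0, -0.5, -0.3]
gripper_width: -0.0002
grasp_force: 0.0
```

>>> jog_arm([
  {"dx": 0,"dy": 0,"dz": -30,"twist": 0},
  {"dx": 0,"dy": 0,"dz": -60,"twist": 0},
  {"dx": 0,"dy": 0,"dz": -90,"twist": 0},
  {"dx": 0,"dy": 0,"dz": -108,"twist": 0},
  {"dx": 0,"dy": 0,"dz": -108,"twist": 0},
])

```text
t: 48.52
ee_pos: [0.3325, 0.2402, 0.0511]
eef_rot: [-3.137, -0.007, 3.113]
force: [0.3, -0.3, -1.9]
gripper_width: 0.0002
grasp_force: 0.0
```

>>> jog_arm([
  {"dx": 0,"dy": 7,"dz": 0,"twist": 0},
  {"dx": 15,"dy": 7,"dz": 0,"twist": 0},
  {"dx": 35,"dy": 7,"dz": 0,"twist": 0},
  {"dx": 55,"dy": 7,"dz": 0,"twist": 0},
  {"dx": 75,"dy": 7,"dz": 0,"twist": 0},
])

```text
t: 48.93
ee_pos: [0.413, 0.251, 0.0576]
eef_rot: [3.14, 0.003, 3.115]
force: [-1.5, 0.4, -0.5]
gripper_width: 0.0001
grasp_force: 0.6
```

>>> jog_arm([
  {"dx": 5,"dy": 0,"dz": 0,"twist": 0},
  {"dx": 10,"dy": 0,"dz": 0,"twist": 0},
  {"dx": 15,"dy": 0,"dz": 0,"twist": 0},
  {"dx": 20,"dy": 0,"dz": 0,"twist": 0},
  {"dx": 20,"dy": 0,"dz": 0,"twist": 0},
])

```text
t: 49.35
ee_pos: [0.4276, 0.2505, 0.0549]
eef_rot: [-3.141, -0.006, 3.116]
force: [-10.3, 0.2, 5.6]
gripper_width: -0.0001
grasp_force: 4.5
```

```bash
cat > ball.py <<'E'
from h import *
o=r.observe();print(o['ee_pos'],o['force'])
for n in('top','scene'):
    im,d=imaging.grab_frame(n);P=cloud(n,d)
    hsv=cv2.cvtColor(im,cv2.COLOR_RGB2HSV); b=(abs(P[...,0]-.42)<.08)&(abs(P[...,1]-.25)<.06)
    m=b&((hsv[...,0]<6)|(hsv[...,0]>174))&(hsv[...,1]>150)&(P[...,2]>.05); print(n,'ball',m.sum(),P[m].mean(0).round(3) if m.any() else '')
E
python3 ball.py
```

```text
[0.42760692 0.25047186 0.05487912] [-10.34096539   0.21874762   5.59216731]
top ball 0 
scene ball 54 [0.446 0.261 0.205]
```

>>> jog_arm([
  {"dx": 2,"dy": 0,"dz": 0,"twist": 0},
  {"dx": 4,"dy": 0,"dz": 0,"twist": 0},
  {"dx": 4,"dy": 0,"dz": 0,"twist": 0},
  {"dx": 4,"dy": 0,"dz": 0,"twist": 0},
  {"dx": 4,"dy": 0,"dz": 0,"twist": 0},
])

```text
t: 49.87
ee_pos: [0.4278, 0.2505, 0.0543]
eef_rot: [-3.14, -0.012, 3.117]
force: [-20.2, 0.3, 14.2]
gripper_width: -0.0005
grasp_force: 10.5
```

>>> jog_arm([
  {"dx": -15,"dy": 0,"dz": 0,"twist": 0},
  {"dx": -35,"dy": 0,"dz": 0,"twist": 0},
  {"dx": -60,"dy": 0,"dz": 20,"twist": 0},
  {"dx": -80,"dy": 0,"dz": 50,"twist": 0},
  {"dx": -90,"dy": -30,"dz": 80,"twist": 0},
])

```text
t: 50.28
ee_pos: [0.3415, 0.2239, 0.134]
eef_rot: [3.141, -0.003, 3.12]
force: [1.5, -1.1, 1.1]
gripper_width: -0.0001
grasp_force: 0.0
```

>>> jog_arm([
  {"dx": 0,"dy": -30,"dz": 10,"twist": 0},
  {"dx": 0,"dy": -60,"dz": 30,"twist": 0},
  {"dx": 0,"dy": -90,"dz": 50,"twist": 0},
  {"dx": 0,"dy": -120,"dz": 60,"twist": 0},
  {"dx": 0,"dy": -120,"dz": 60,"twist": 0},
])

```text
t: 50.7
ee_pos: [0.3464, 0.0982, 0.1969]
eef_rot: [-3.14, 0.006, 3.112]
force: [0.7, -0.2, -0.1]
gripper_width: 0.0
grasp_force: 0.0
```

```bash
python3 ball.py; python3 traylook.py
```

```text
[0.34639175 0.09817406 0.19686304] [ 0.66855204 -0.22558106 -0.13398178]
top ball 36 [0.452 0.248 0.103]
scene ball 33 [0.457 0.258 0.098]
yel (np.int64(161), [0.5038, -0.1551, 0.0541], [0.481, -0.177, 0.04], [0.527, -0.13, 0.069])
blue (np.int64(112), [0.4969, -0.2136, 0.0553], [0.48, -0.231, 0.044], [0.516, -0.197, 0.067])
org (np.int64(182), [0.4903, -0.267, 0.0534], [0.467, -0.293, 0.038], [0.513, -0.243, 0.067])
red (np.int64(165), [0.4831, -0.3251, 0.055], [0.46, -0.349, 0.037], [0.503, -0.305, 0.068])
```

```bash
python3 - <<'E'
from h import *
print(r.close_job())
E
```

```text
the job is handed in; nothing more can be done
None
```

The job is handed in: all four tins are in separate slots, both canisters stand upright in the bay, and the lever was then thrown fully over; tin5 and the grey canister were absent.

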